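Pack the sample box with the heavier tin lowest

ROBOT

A 6-joint arm with a two-finger parallel gripper is mounted at the origin on a cart in front of the work surface, level with it; the furniture and walls round the work are solid. World frame = base frame: x ahead of the robot, y to its left, z up, the work surface at z = 0. Lengths are in m, angles in rad, forces in N, time in s.
With the tool pointing down it reaches from about 0.375 to 0.9 m from the base axis. Payload 3.1 kg.
Tool frame: the origin (TCP) lies at the very end of the fingers, on their centre line; the grasp point (between the pads) lies 19 mm behind it; x points along the fingers, y is the direction in which the jaws open and shut, and the axes are right-handed (so a half turn about x gives the same grasp; the last joint's range is limited). The gripper opens to 85 mm and grips with 20 to 120 N. Pads are 22 mm wide; open, the fingers measure 114 mm over their backs; the gripper's body (76 mm by 85 mm) begins 54 mm behind the grasp point. The pads swing forward as they close: fully open they stand 13 mm farther back than shut.
Start: joints at [-1.373, 0.527, 1.433, -0, 1.181, -0.178], TCP at [0.23, -0.581, 0.231] pointing down, gripper open.
Joint ranges: [-3.08, 3.08], [-0.75, 2.2], [0.22, 2.44], [-1.43, 4.57], [0, 2.65], [-2.85, 2.85]. Speed limits (rad/s): [2.79, 2.79, 3.14, 3.14, 3.14, 3.14].

INTERFACE

Orientations are given as a unit quaternion [x, y, z, w].
In Python, from station import manip gives the robot as it stands.
- The arm moves only by the shell command python3 -m jog 'ROWS' [FORCE]. ROWS is a JSON object of lists of equal length, an entry for each row: "linear": the shift along the tool's x, y, z in cm, a list of three; "twist": the turn about the tool's x in rad; "claw": the opening, from -1 (shut) to 1 (fully open). A call has 1 to 20 rows; each row is the pose to reach, as a shift and turn from the pose commanded when the call began, along the tool's axes at that moment; what a row does not reach only later rows make up. A row lasts 1/12 s, in which the tool goes at most 41.7 mm and 7.16 degrees, less where a joint would pass 70% of its speed; a pose out of reach is approached as far as the arm can. A call with a gripper value outside its range is refused whole. The fingers move at their own pace and stop on an object; FORCE is the grip in N (left out, the last holds). Time passes only in rows, so rows that repeat a pose let the fingers close. It gives the time, the measured TCP pose, the force and the opening at its end, in the units of the state.
- manip.sense(): the state, without advancing time (a new reading comes with each control period).
- manip.snapshot(name): name is "side" or "top" or "wrist"; returns a dict with "pixels" (480x640x3 uint8, red, green, blue), "camera_matrix" (3x3 intrinsics, pixels), "R" (3x3) and "t" (3): a world point X has camera coordinates R X + t. Camera axes: x right, y down, z forward; pixel columns grow to the right and rows downward; lengths in m; the calibration is good to about 2 mm. The wrist camera is an equidistant fisheye: a pixel r from the principal point sees the ray r / f radians off the axis. A picture is of the moment at which its call begins. There is no depth.
- manip.sign_off(): hands the job in, once; it reports no verdict.
The state is a dict: "t": time; "q": joint angles; "qd": joint speeds; "tau": joint torques, N m; "tcp_pos": TCP position; "tool_rot": TCP orientation; "force": force on the tool from outside, world axes, zero at the start; "ft_torque": the same for the moment, N m; "finger_gap": opening from 0.0 (shut) to 1.0 (fully open).
Only numpy, scipy, OpenCV 4.12 (cv2) and the standard library are available. Lean on these libraries where they do the work, as an engineer would, in place of code of your own. Each camera call takes 0.05 s, during which the arm holds its last target.

TASK

The light grey dish was packed first by mistake: take it out of the blue box. Find out by lifting which of the two identical tins on the sloping rack is the heavier, lay that one flat on the floor of the box, the lighter tin squarely on top of it, and the dish upright on top of both. Keep the tins level while they go into the box, set them down gently without dropping them, and leave everything else on the bench where it is.

Things in the scene. Friction and masses are not known exactly. Their poses are not given: they have to be found in the camera images.
- tin_p: One of two identical-looking closed metal tins, 84 mm long (x), 48 wide (y), 28 high (z), plain rigid blocks with a dark seam; origin at the centre of the underside, z out of the lid. Starts on the rack's sloping deck, lid tilted 25 degrees towards the robot, one short end against the lip. Weighs 80 to 340 g; which tin is heavier changes and cannot be seen; if within 40 g of each other, either order is right.
- tin_q: The other tin, alike in all sizes, axes and start; which tin stands on which side of the rack changes.
- dish: Light grey plastic dish with a few dark and green bits fixed in it, 48 mm (its x axis) by 60 mm (y) by 20 mm high, 20 g, treat as a solid block with slightly slanted sides; origin at the centre of its underside, z up. It starts on the floor of the blue box, its 48 mm width roughly along the box's y.
- pack_box: Blue open-topped box, fixed and upright: outside 112 mm along its x, 148 mm along its y, 46 mm high; walls and floor 4 mm, so 104 x 140 mm inside, 42 mm deep. Origin at the centre of its underside, z up. The tins go in with their length along its x, leaving about 46 mm for the fingers on each side along y; tins and dish stacked stand 76 mm high, 34 mm over the rim. The bench left of it (+y) is free for 150 mm.
- rack: Grey lectern-like rack, fixed, 112 (x) x 212 mm (y); its deck slopes 25 degrees, rising along its x, low side to the robot. Origin at the centre of its underside, z up; the middle of the deck is 60 mm above it. A lip stands 10 mm above the deck at the low edge. The tins lie at its y = +54 and -54 mm, their width across the slope, with 60 mm of free deck between them.
- vial_amber: Amber glass vial with grey cap, 36 mm across, 75 mm high; origin at the centre of its underside. A bystander behind the work, to be left where it is.
- vial_blue_a: White vial with blue cap, 31 mm across, 56 mm high; origin at the centre of its underside. A bystander behind the work, to be left where it is.
- hood_edge (a point): Middle of the lower front edge of the fume hood's fixed visor, which slopes up and away from the robot; it never moves. Keep wrist and forearm below or in front of it. The hood's upright side panels have their inner faces 400 mm to either side (y = 0.51 and -0.29) and reach forward to x = 0.44 up to 0.3 m high.
Not all that is in view belongs to the job. Leave any orange look-alike of the dish alone.

How it is judged:
On the way, in this order (a step that is already met when the one before it is completed fails the run):
1. the dish is out of the box ((horizontal distance between dish and pack_box above 0.09 m or height (world z) of dish above 0.085 m)), for 0.1 s.
2. the two tins lie flat in the box, one on the other ((((x of tin_q in the frame of pack_box between -0.055 and 0.055 m and y of tin_q in the frame of pack_box between -0.072 and 0.072 m and z of tin_q in the frame of pack_box between 0.001 and 0.009 m) and (x of tin_p in the frame of pack_box between -0.055 and 0.055 m and y of tin_p in the frame of pack_box between -0.072 and 0.072 m and z of tin_p in the frame of pack_box between 0.027 and 0.037 m)) or ((x of tin_p in the frame of pack_box between -0.055 and 0.055 m and y of tin_p in the frame of pack_box between -0.072 and 0.072 m and z of tin_p in the frame of pack_box between 0.001 and 0.009 m) and (x of tin_q in the frame of pack_box between -0.055 and 0.055 m and y of tin_q in the frame of pack_box between -0.072 and 0.072 m and z of tin_q in the frame of pack_box between 0.027 and 0.037 m))) and horizontal distance between tin_p and tin_q below 0.02 m), for 0.2 s.
At the end, for the whole second after the job is handed in: Inside the box: the heavier tin flat on the floor, the lighter tin flat on it (centres within 20 mm of one another in plan; either order if the weights differ by less than 40 g), the dish upright on the upper tin; all within 0.1 rad of level, at rest and released ((((x of tin_q in the frame of pack_box between -0.055 and 0.055 m and y of tin_q in the frame of pack_box between -0.072 and 0.072 m and z of tin_q in the frame of pack_box between 0.001 and 0.009 m) and (x of tin_p in the frame of pack_box between -0.055 and 0.055 m and y of tin_p in the frame of pack_box between -0.072 and 0.072 m and z of tin_p in the frame of pack_box between 0.027 and 0.037 m) and contact force between tin_p and tin_q below 2.5506 N) or ((x of tin_p in the frame of pack_box between -0.055 and 0.055 m and y of tin_p in the frame of pack_box between -0.072 and 0.072 m and z of tin_p in the frame of pack_box between 0.001 and 0.009 m) and (x of tin_q in the frame of pack_box between -0.055 and 0.055 m and y of tin_q in the frame of pack_box between -0.072 and 0.072 m and z of tin_q in the frame of pack_box between 0.027 and 0.037 m) and contact force between tin_p and pack_box above 3.7278 N)) and horizontal distance between tin_p and tin_q below 0.02 m and x of dish in the frame of pack_box between -0.055 and 0.055 m and y of dish in the frame of pack_box between -0.072 and 0.072 m and z of dish in the frame of pack_box between 0.054 and 0.067 m and angle between each of tin_p, tin_q, dish's own z axis and vertical below 0.1 rad and linear speed of each of tin_p, tin_q, dish below 0.02 m/s); the robot touches nothing.
It fails at once if a tin is tipped more than 0.35 rad inside the box ((x of tin_p in the frame of pack_box between -0.055 and 0.055 m and y of tin_p in the frame of pack_box between -0.072 and 0.072 m and z of tin_p in the frame of pack_box between -0.1 and 0.06 m and angle between tin_p's own z axis and vertical above 0.35 rad) or (x of tin_q in the frame of pack_box between -0.055 and 0.055 m and y of tin_q in the frame of pack_box between -0.072 and 0.072 m and z of tin_q in the frame of pack_box between -0.1 and 0.06 m and angle between tin_q's own z axis and vertical above 0.35 rad)).
It fails at once if a tin is dropped or pressed hard (over 80 N) in the box (contact force between any of tin_p, tin_q and pack_box above 80 N or (x of tin_p in the frame of pack_box between -0.055 and 0.055 m and y of tin_p in the frame of pack_box between -0.072 and 0.072 m and z of tin_p in the frame of pack_box between -0.1 and 0.06 m and contact force between tin_p and tin_q above 80 N)).
It fails at once if a bystander is moved more than 30 mm (distance of any of vial_amber, vial_blue_a from where it was at the start of the episode above 0.03 m).
It also fails if it takes over 72 s, if anything falls off the work surface, if the arm or the gripper's body presses on something with over 40 N, if the wrist force passes 120 N, or if a joint passes its speed limit or range.

## Working session

There is one attempt and no reset: what is moved stays moved. The work goes in short steps, Python scripts to look and compute and a shell command to move; the robot and the scene stay as the last step left them, time stands still between calls to the robot, and variables do not carry over. Pictures are saved under pics/ and viewed, and the job is handed in when it is done.

```bash
mkdir -p pics; ls; python3 - <<'E'
from station import manip
import cv2,numpy as np
print({k:np.round(v,3).tolist() for k,v in manip.sense().items()})
for n in("side","top","wrist"):
    s=manip.snapshot(n); cv2.imwrite(f"pics/{n}0.png",s["pixels"][:,:,::-1])
    print(n,np.round(s["camera_matrix"],1).tolist(),np.round(s["R"],3).tolist(),np.round(s["t"],3).tolist())
E
```

```text
pics
{'t': 0.0, 'q': [-1.373, 0.529, 1.434, 0.0, 1.181, -0.179], 'qd': [-0.0, 0.001, -0.001, 0.0, 0.001, 0.0], 'tau': [-0.002, -44.236, -17.802, -0.0, 0.008, -0.0], 'tcp_pos': [0.23, -0.58, 0.23], 'tool_rot': [-0.695, -0.133, 0.695, -0.132], 'force': [1.252, -0.632, -0.498], 'ft_torque': [0.022, -0.038, -0.021], 'finger_gap': 0.997}
side [[563.1, 0.0, 312.1], [0.0, 563.1, 239.7], [0.0, 0.0, 1.0]] [[-0.909, -0.418, 0.004], [-0.259, 0.557, -0.789], [0.327, -0.718, -0.615]] [0.574, 0.302, 1.316]
top [[599.6, 0.0, 310.3], [0.0, 599.6, 244.7], [0.0, 0.0, 1.0]] [[-0.004, -1.0, -0.007], [-0.983, 0.005, -0.182], [0.182, 0.006, -0.983]] [0.115, 0.614, 1.671]
wrist [[371.6, 0.0, 323.5], [0.0, 371.6, 238.3], [0.0, 0.0, 1.0]] [[0.368, -0.93, -0.003], [-0.883, -0.35, 0.313], [-0.292, -0.112, -0.95]] [-0.623, -0.041, 0.379]
```

View pics/top0.png

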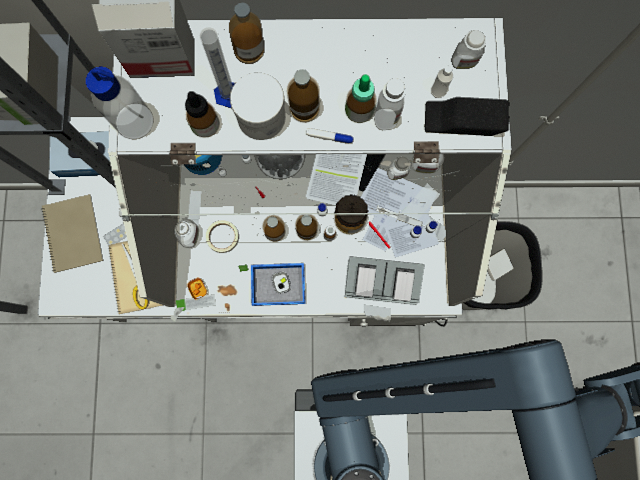

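View pics/side0.png

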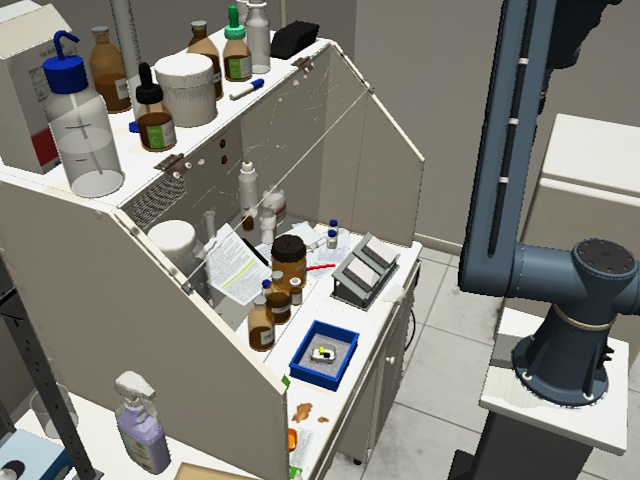

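View pics/wrist0.png

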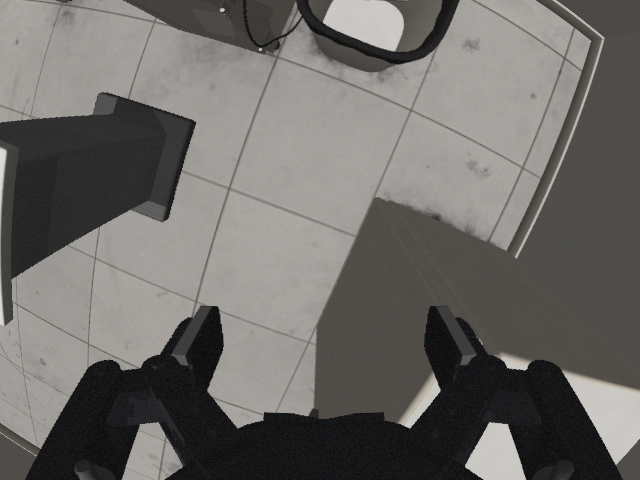

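```bash
cat > h.py <<'E'
from station import manip
import cv2,numpy as np
np.set_printoptions(precision=4,suppress=True)
def ray(s,u,v,fish=False):
    K=np.array(s["camera_matrix"]);R=np.array(s["R"]);t=np.array(s["t"])
    x=(u-K[0,2])/K[0,0];y=(v-K[1,2])/K[1,1]
    if fish:
        r=np.hypot(x,y)+1e-12; d=np.array([x/r*np.sin(r),y/r*np.sin(r),np.cos(r)])
    else: d=np.array([x,y,1.])
    return -R.T@t, R.T@d
def onz(s,u,v,z,fish=False):
    o,d=ray(s,u,v,fish); return o+d*(z-o[2])/d[2]
def tri(s1,p1,s2,p2):
    o1,d1=ray(s1,*p1);o2,d2=ray(s2,*p2);d1/=np.linalg.norm(d1);d2/=np.linalg.norm(d2)
    A=np.stack([d1,-d2],1);k=np.linalg.lstsq(A,o2-o1,rcond=None)[0]
    a=o1+k[0]*d1;b=o2+k[1]*d2;return (a+b)/2,np.linalg.norm(a-b)
def proj(s,X):
    K=np.array(s["camera_matrix"]);c=np.array(s["R"])@X+np.array(s["t"]);c=K@c;return c[:2]/c[2]
E
python3 - <<'E'
from h import *
S={n:manip.snapshot(n) for n in("top","side")}
import pickle;pickle.dump(S,open("s0.pkl","wb"))
t=S["top"]["pixels"][:,:,::-1];s=S["side"]["pixels"][:,:,::-1]
cv2.imwrite("pics/topz.png",cv2.resize(t[220:320,230:430],(800,400),interpolation=2))
cv2.imwrite("pics/topv.png",cv2.resize(t[130:330,90:510],(798,380),interpolation=2))
cv2.imwrite("pics/sidez.png",cv2.resize(s[190:400,240:440],(571,600),interpolation=2))
hsv=cv2.cvtColor(t,cv2.COLOR_BGR2HSV)
m=cv2.inRange(hsv,(105,120,60),(125,255,255));m[:250]=0;m[320:]=0;m[:,:235]=0;m[:,320:]=0
c=max(cv2.findContours(m,0,2)[0],key=cv2.contourArea)
r=cv2.minAreaRect(c);print(r)
P=np.array([onz(S["top"],*p,0.046) for p in cv2.boxPoints(r)]);print(P)
print("centre",P.mean(0),[np.linalg.norm(P[i]-P[i-1]) for i in range(4)])
for u in(150,310,480):print(onz(S["top"],u,214,0.3))
E
```

```text
((277.51715087890625, 283.9623107910156), (40.527767181396484, 53.37081527709961), 87.87889862060547)
[[0.5586 0.2856 0.046 ]
 [0.5636 0.1318 0.046 ]
 [0.4469 0.1278 0.046 ]
 [0.442  0.2797 0.046 ]]
centre [0.5028 0.2063 0.046 ] [np.float64(0.11675826433211972), np.float64(0.15388807371738317), np.float64(0.11673921430977545), np.float64(0.1519988859033005)]
[0.6495 0.5102 0.3   ]
[0.6472 0.1108 0.3   ]
[ 0.6449 -0.312   0.3   ]
```

View pics/topz.png

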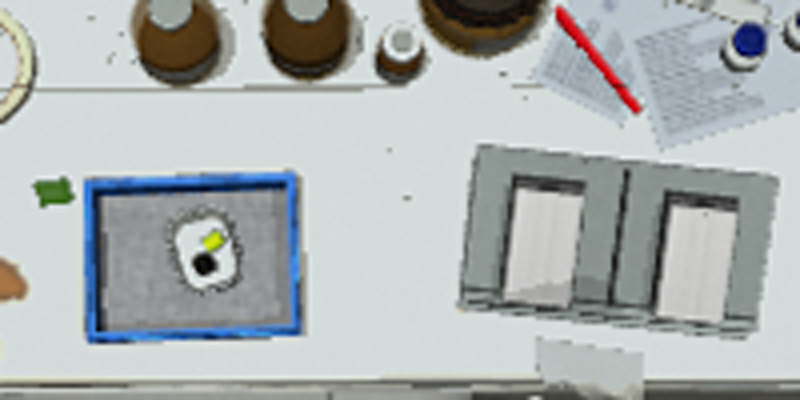

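View pics/sidez.png

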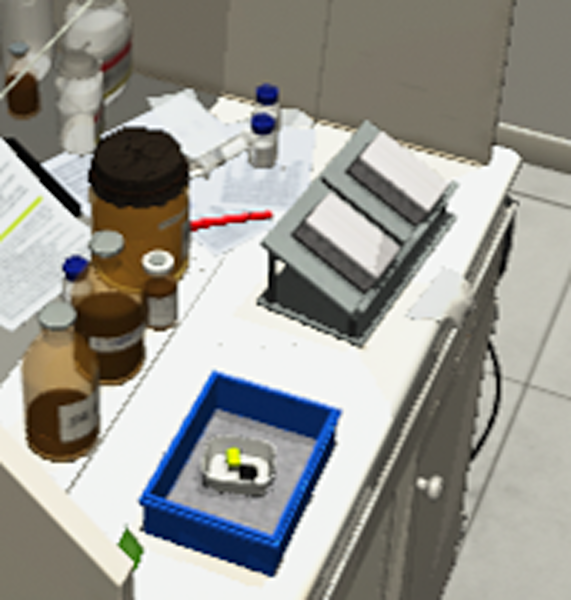

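View pics/topv.png

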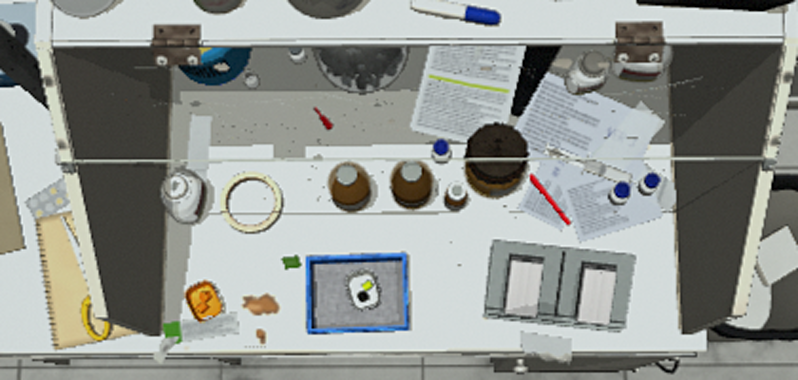

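```bash
python3 - <<'E'
from h import *
import pickle;S=pickle.load(open("s0.pkl","rb"))
for n in S:
    im=S[n]["pixels"].astype(int); 
    # sample colours
    for p in ([(366,285),(404,287),(380,260),(282,275),(270,300)] if n=="top" else [(360,273),(378,250),(395,268),(320,352),(300,372)]): print(n,p,im[p[1],p[0]])
print("cam",[(-np.array(S[n]["R"]).T@np.array(S[n]["t"])) for n in S])
# visor
for z in (0.2,0.25,0.3,0.35,0.4,0.45):
    print(z,*[proj(S["side"],onz(S["top"],u,214,z)) for u in(130,310,490)])
for n in S:
    im=S[n]["pixels"][:,:,::-1].copy();a=im.astype(int)
    m=((a[...,2]-a[...,1]>4)&(a.min(-1)>150)).astype(np.uint8)
    box=(340,430,255,310) if n=="top" else (330,410,220,300)
    mm=np.zeros_like(m);mm[box[2]:box[3],box[0]:box[1]]=m[box[2]:box[3],box[0]:box[1]]
    for c in cv2.findContours(mm,0,2)[0]:
        if cv2.contourArea(c)>60: print(n,cv2.contourArea(c),cv2.minAreaRect(c),cv2.boxPoints(cv2.minAreaRect(c)).round(1).tolist())
E
```

```text
top (366, 285) [199 200 197]
top (404, 287) [201 202 200]
top (380, 260) [129 137 134]
top (282, 275) [211 218 217]
top (270, 300) [142 142 145]
side (360, 273) [232 230 227]
side (378, 250) [232 230 226]
side (395, 268) [67 70 68]
side (320, 352) [118 142   0]
side (300, 372) [ 8 32 76]
cam [array([0.3006, 0.1018, 1.7553]), array([0.1684, 1.0157, 1.0455])]
0.2 [149.8428 410.2084] [277.4594 253.4797] [352.5028 161.3172]
0.25 [156.2113 388.041 ] [281.3663 238.0111] [355.2266 149.4707]
0.3 [162.8955 364.775 ] [285.4858 221.7005] [358.1066 136.9451]
0.35 [169.9194 340.3265] [289.8359 204.4772] [361.1565 123.6804]
0.4 [177.3096 314.6032] [294.4365 186.2623] [364.3919 109.6092]
0.45 [185.0954 287.5026] [299.3097 166.9678] [367.8302  94.6554]
```

```bash
python3 - <<'E'
from h import *
import pickle;S=pickle.load(open("s0.pkl","rb"))
print("visor",onz(S["top"],310,214,0.45))
C={}
for n in S:
    im=S[n]["pixels"];g=im.min(-1)
    roi=(345,425,258,305) if n=="top" else (340,402,230,290)
    mm=np.zeros_like(g);mm[roi[2]:roi[3],roi[0]:roi[1]]=(g[roi[2]:roi[3],roi[0]:roi[1]]>(165 if n=="top" else 190))
    for c in cv2.findContours(mm,0,2)[0]:
        if cv2.contourArea(c)>60:
            q=cv2.approxPolyDP(c,4,True)[:,0].tolist()
            M=cv2.moments(c);cc=(M["m10"]/M["m00"],M["m01"]/M["m00"])
            print(n,cv2.contourArea(c),np.round(cc,1),cv2.minAreaRect(c),q); C.setdefault(n,[]).append(cc)
    roi=(260,296,268,300) if n=="top" else (305,340,340,368)
E
```

```text
visor [0.6115 0.1098 0.45  ]
top 195.0 [365.1 301.8] ((377.0, 301.0), (6.0, 64.0), 90.0) [[345, 298], [345, 304], [409, 304]]
top 410.5 [403.9 285.6] ((403.8399353027344, 285.6199645996094), (16.263456344604492, 27.860008239746094), 8.13010311126709) [[398, 272], [394, 298], [409, 300], [413, 273]]
top 99.0 [422.1 292.2] ((420.5, 285.5), (37.0, 7.0), 90.0) [[424, 267], [417, 304], [424, 304]]
top 403.5 [365.4 281.2] ((365.4384765625, 281.4923400878906), (16.372583389282227, 27.659744262695312), 7.125016689300537) [[360, 267], [356, 294], [371, 295], [375, 269]]
top 116.0 [408.8 259.7] ((398.5, 261.0), (6.0, 51.0), 90.0) [[373, 258], [424, 264], [424, 258]]
side 320.0 [361.7 270.4] ((363.07318115234375, 271.1585388183594), (30.297710418701172, 12.962422370910645), 38.65980911254883) [[355, 258], [348, 267], [371, 285], [373, 271]]
side 659.0 [388.5 259.7] ((384.0, 262.5), (53.0, 34.0), 90.0) [[373, 236], [367, 245], [387, 261], [400, 254], [400, 267], [384, 289], [401, 289], [401, 247]]
side 378.0 [347.5 243. ] ((351.0, 246.5), (33.0, 22.0), 90.0) [[362, 236], [340, 230], [340, 263]]
```

```bash
python3 - <<'E'
from h import *
import pickle;S=pickle.load(open("s0.pkl","rb"))
T=S["top"]
a=onz(T,365.4,281.4,.078);b=onz(T,403.9,285.7,.078);print(a,b,np.linalg.norm(a-b),np.degrees(np.arctan2(-(b-a)[0],(b-a)[1])))
print(tri(T,(365.4,281.4),S["side"],(361.7,270.4)))
# lid short edge midpoints left
for u,v,z in((367.5,268,.096),(363.5,294.8,.060)):print(onz(T,u,v,z))
# dish: bright in box
for n,roi in(("top",(262,300,268,300)),("side",(300,345,335,375))):
    im=S[n]["pixels"].astype(int);g=im.max(-1)
    mm=np.zeros(g.shape,np.uint8);mm[roi[2]:roi[3],roi[0]:roi[1]]=(g[roi[2]:roi[3],roi[0]:roi[1]]>(170))*255
    c=max(cv2.findContours(mm,0,2)[0],key=cv2.contourArea);c=cv2.convexHull(c);r=cv2.minAreaRect(c);print(n,r)
    if n=="top":
        P=np.array([onz(T,*p,.024) for p in cv2.boxPoints(r)]);print(P,P.mean(0))
    cv2.imwrite(f"pics/d{n}.png",cv2.resize(im[roi[2]-10:roi[3]+10,roi[0]-10:roi[1]+10].astype(np.uint8)[:,:,::-1],None,fx=9,fy=9,interpolation=0))
E
```

```text
[ 0.5047 -0.0428  0.078 ] [ 0.4921 -0.1506  0.078 ] 0.10847303866249655 173.29825834446376
(array([ 0.5063, -0.0416,  0.0859]), np.float64(0.005260798084285666))
[ 0.5401 -0.0479  0.096 ]
[ 0.4688 -0.0382  0.06  ]
top ((281.04998779296875, 282.6499938964844), (15.811386108398438, 12.965337753295898), 71.56504821777344)
[[0.5249 0.2226 0.024 ]
 [0.5367 0.1868 0.024 ]
 [0.4928 0.1722 0.024 ]
 [0.4811 0.2078 0.024 ]] [0.5089 0.1973 0.024 ]
side ((323.9599914550781, 352.27996826171875), (22.910261154174805, 11.87939453125), 8.130102157592773)
```

View pics/dtop.png

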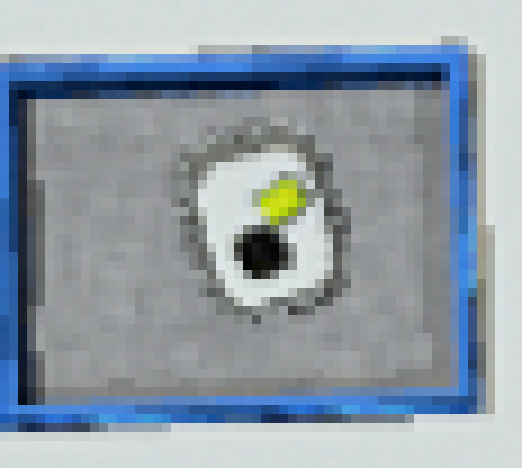

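```bash
cat >> h.py <<'E'
from scipy.spatial.transform import Rotation as Ro
def plan(x,y,z,yaw_deg,st=None):
    """yaw_deg: direction of jaw axis(tool y) measured such that 0 => world y axis line"""
    st=st or manip.sense();R=Ro.from_quat(st["tool_rot"]).as_matrix()
    l=R.T@(np.array([x,y,z])-st["tcp_pos"])*100
    ya=np.array([-np.sin(np.radians(yaw_deg)),np.cos(np.radians(yaw_deg)),0])
    best=None
    for sg in(1,-1):
        v=R.T@(ya*sg);tw=np.arctan2(v[2],v[1])
        if best is None or abs(tw)<abs(best):best=tw
    print("linear",l.round(2),"twist",round(best,3))
def stat():
    s=manip.sense();R=Ro.from_quat(s["tool_rot"]).as_matrix()
    print("t %.2f tcp %s gap %.3f F %s q %s\naxes x%s y%s z%s"%(s["t"],s["tcp_pos"],s["finger_gap"],s["force"],np.round(s["q"],2),R[:,0],R[:,1],R[:,2]))
E
python3 - <<'E'
from h import *
stat();plan(.47,.2,.21,10)
E
```

```text
t 0.25 tcp [ 0.2299 -0.5808  0.2308] gap 1.003 F [-0.1921 -0.1107 -0.536 ] q [-1.37  0.53  1.43  0.    1.18 -0.18]
axes x[-0.0002  0.001  -1.    ] y[ 0.3679 -0.9298 -0.001 ] z[-0.9298 -0.3679 -0.0002]
linear [  2.16 -63.77 -51.05] twist 0.202
```

```bash
python3 -m jog '{"linear":[[2,-63.8,-51],[2,-63.8,-51],[2,-63.8,-51],[2,-63.8,-51],[2,-63.8,-51],[2,-63.8,-51],[2,-63.8,-51],[2,-63.8,-51],[2,-63.8,-51],[2,-63.8,-51],[2,-63.8,-51],[2,-63.8,-51],[2,-63.8,-51],[2,-63.8,-51],[2,-63.8,-51],[2,-63.8,-51],[2,-63.8,-51],[2,-63.8,-51],[2,-63.8,-51],[2,-63.8,-51]],"twist":[0.2,0.2,0.2,0.2,0.2,0.2,0.2,0.2,0.2,0.2,0.2,0.2,0.2,0.2,0.2,0.2,0.2,0.2,0.2,0.2],"claw":[1,1,1,1,1,1,1,1,1,1,1,1,1,1,1,1,1,1,1,1]}' 20
python3 - <<'E'
from h import *
stat()
s=manip.snapshot("wrist");cv2.imwrite("pics/w1.png",s["pixels"][:,:,::-1])
import pickle;pickle.dump(s,open("w1.pkl","wb"));print(-np.array(s["R"]).T@np.array(s["t"]))
E
```

```text
t: 1.92
tcp_pos: [0.4704, 0.2036, 0.2115]
tool_rot: [0.705, 0.064, -0.704, 0.063]
force: [0.4, -0.3, -0.4]
finger_gap: 1.0
t 1.92 tcp [0.4704 0.2036 0.2115] gap 1.000 F [ 0.4329 -0.2951 -0.4233] q [0.19 0.4  1.74 0.   1.   1.58]
axes x[ 0.0019  0.0013 -1.    ] y[ 0.1783 -0.984  -0.001 ] z[-0.984  -0.1783 -0.0021]
[0.5483 0.2182 0.3522]
```

View pics/w1.png

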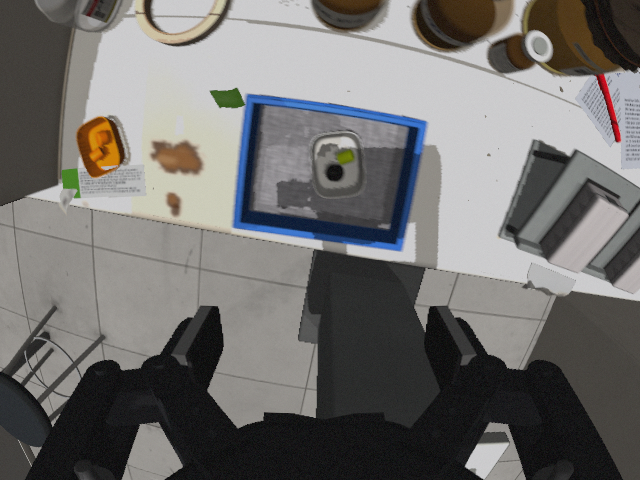

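```bash
python3 - <<'E'
from h import *
import pickle;s=pickle.load(open("w1.pkl","rb"))
im=s["pixels"][:,:,::-1]
cv2.imwrite("pics/w1z.png",cv2.resize(im[80:260,220:440],None,fx=3.3,fy=3.3,interpolation=2))
def yaw(d): return np.degrees(np.arctan2(-d[0],d[1]))
B=[onz(s,*p,.046,True) for p in((247,95.5),(426.5,121.5),(403,249.5),(234,227))];B=np.array(B)
print(B,B.mean(0),[np.linalg.norm(B[i]-B[i-1]) for i in range(4)],yaw(B[0]-B[1]),yaw(B[3]-B[2]))
E
```

```text
[[0.5591 0.2843 0.046 ]
 [0.5652 0.135  0.046 ]
 [0.4519 0.1295 0.046 ]
 [0.4457 0.2799 0.046 ]] [0.5055 0.2072 0.046 ] [np.float64(0.11346200565763412), np.float64(0.1494312330906847), np.float64(0.11348861803336535), np.float64(0.15052478323793633)] 2.3390208555286693 2.3299988734625616
```

View pics/w1z.png

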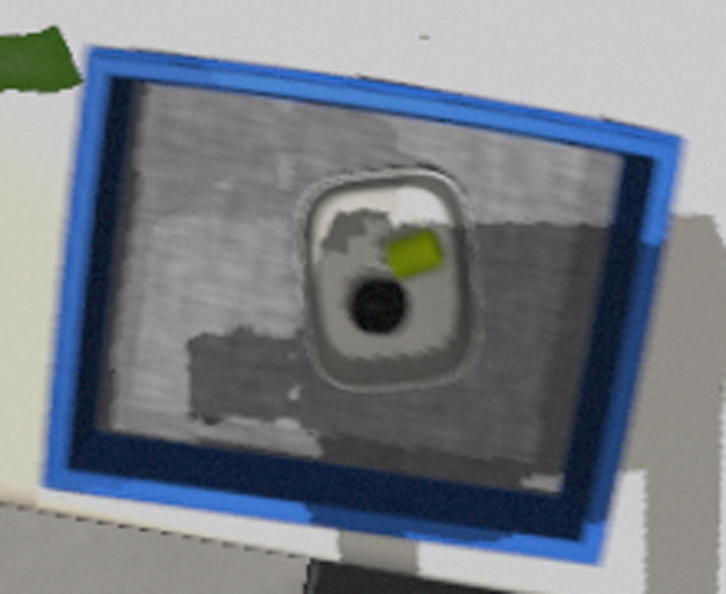

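```bash
python3 - <<'E'
from h import *
import pickle;s=pickle.load(open("w1.pkl","rb"))
f=lambda u,v:onz(s,220+u/3.3,80+v/3.3,.022,True)
l0,l1,r0,r1,t,b=[f(*p) for p in((300,215),(310,355),(469,210),(479,345),(385,164),(397,392))]
print(np.degrees(np.arctan2((l0-l1)[1],(l0-l1)[0])),np.degrees(np.arctan2((r0-r1)[1],(r0-r1)[0])))
print((l0+l1)/2,(r0+r1)/2,t,b,np.linalg.norm(((l0+l1)-(r0+r1))/2),np.linalg.norm(t-b))
print("c",(l0+l1+r0+r1)/4,(t+b)/2)
E
```

```text
13.986718965730367 15.606414784021046
[0.5062 0.2212 0.022 ] [0.5166 0.1767 0.022 ] [0.5424 0.2061 0.022 ] [0.4816 0.1913 0.022 ] 0.04575641342832684 0.0625400646329418
c [0.5114 0.199  0.022 ] [0.512  0.1987 0.022 ]
```

```bash
python3 - <<'E'
from h import *
plan(.5115,.199,.09,14.5);plan(.5115,.199,.006,14.5)
E
```

```text
linear [12.17  1.46 -3.69] twist -0.072
linear [20.57  1.49 -3.64] twist -0.072
```

```bash
python3 -m jog '{"linear":[[6,1.5,-3.7],[9,1.5,-3.7],[12,1.5,-3.7],[15,1.5,-3.7],[17,1.5,-3.7],[19,1.5,-3.65],[20,1.5,-3.65],[20.6,1.5,-3.65],[20.6,1.5,-3.65],[20.6,1.5,-3.65]],"twist":[-0.07,-0.07,-0.07,-0.07,-0.07,-0.07,-0.07,-0.07,-0.07,-0.07],"claw":[0.5,0.5,0.5,0.5,0.5,0.5,0.5,0.5,0.5,0.5]}' 25
python3 - <<'E'
from h import *
stat()
s=manip.snapshot("wrist");cv2.imwrite("pics/w2.png",s["pixels"][:,:,::-1])
E
```

```text
t: 2.8
tcp_pos: [0.5086, 0.1915, 0.006]
tool_rot: [0.702, 0.087, -0.701, 0.087]
force: [0.5, 0.3, 0.5]
finger_gap: 0.749
t 2.80 tcp [0.5086 0.1915 0.006 ] gap 0.749 F [0.4993 0.2657 0.4631] q [ 0.15  0.78  1.78 -0.    0.58  1.48]
axes x[ 0.0012  0.0002 -1.    ] y[ 0.2443 -0.9697  0.0001] z[-0.9697 -0.2443 -0.0012]
```

View pics/w2.png

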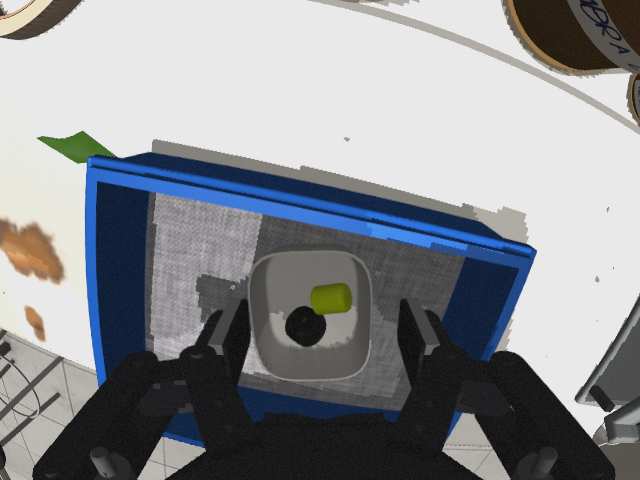

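```bash
python3 - <<'E'
s=open("h.py").read()
s=s.replace('''as_matrix()
    l=''','''as_matrix()
    yy=R[:,1].copy();yy[2]=0;yy/=np.linalg.norm(yy);xx=np.array([0,0,-1.]);R=np.stack([xx,yy,np.cross(xx,yy)],1)
    l=''');open("h.py","w").write(s)
E
python3 - <<'E'
from h import *
plan(.5115,.199,.004,14.5)
E
```

```text
linear [ 0.24 -0.66 -0.43] twist -0.006
```

Then close on the dish at 30 N.

```bash
python3 -m jog '{"linear":[[0.1,-0.65,-0.45],[0.1,-0.65,-0.45],[0.1,-0.65,-0.45],[0.1,-0.65,-0.45],[0.1,-0.65,-0.45],[0.1,-0.65,-0.45],[0.1,-0.65,-0.45],[0.1,-0.65,-0.45]],"twist":[0,0,0,0,0,0,0,0],"claw":[0.5,0.5,-1,-1,-1,-1,-1,-1]}' 30
python3 - <<'E'
from h import *
stat()
s=manip.snapshot("wrist");cv2.imwrite("pics/w3.png",s["pixels"][:,:,::-1])
E
```

```text
t: 3.52
tcp_pos: [0.5114, 0.1993, 0.0054]
tool_rot: [0.702, 0.087, -0.701, 0.087]
force: [-0.8, 0.8, 5.5]
finger_gap: 0.544
t 3.52 tcp [0.5114 0.1993 0.0054] gap 0.544 F [-0.8091  0.7637  5.5156] q [0.17 0.78 1.77 0.   0.59 1.49]
axes x[ 0.0019  0.0007 -1.    ] y[ 0.2445 -0.9697 -0.0002] z[-0.9697 -0.2445 -0.002 ]
```

View pics/w3.png

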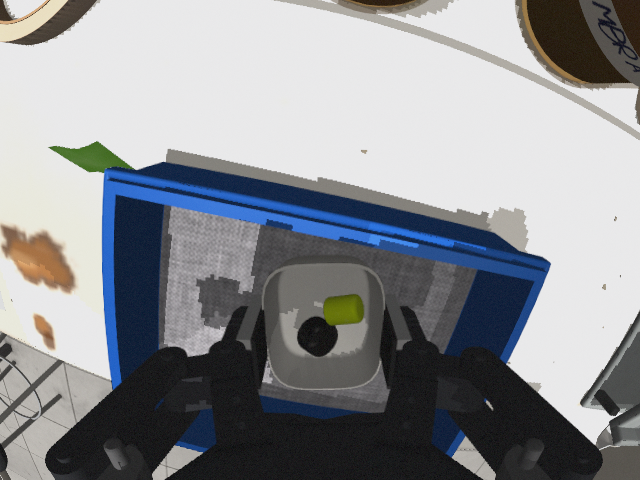

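```bash
python3 - <<'E'
from h import *
import pickle;s=pickle.load(open("w1.pkl","rb"))
for n,p in dict(rackfl=(500,236),rackbl=(536,140),orange_r=(121,150),orange_f=(105,175),frontedge=(140,219),fe2=(500,268)).items(): print(n,onz(s,*p,0,True))
plan(.5115,.199,.13,14.5);plan(.50,.073,.13,0);plan(.50,.073,.002,0)
E
```

```text
rackfl [ 0.4712  0.0119 -0.    ]
rackbl [ 0.5811 -0.0014  0.    ]
orange_r [0.4922 0.4234 0.    ]
orange_f [0.4631 0.4425 0.    ]
frontedge [0.4209 0.3952 0.    ]
fe2 [ 0.4356 -0.0011  0.    ]
linear [-12.46   0.03   0.  ] twist -0.006
linear [-12.46  11.97   4.2 ] twist 0.247
linear [ 0.34 11.97  4.2 ] twist 0.247
```

```bash
python3 -m jog '{"linear":[[-3,0,0],[-6,0,0],[-9,0,0],[-11,2,1],[-11,6,2],[-11,10,3.5],[-11,12,4.2],[-11,12,4.2],[-8,12,4.2],[-5,12,4.2],[-3,12,4.2],[-1,12,4.2],[-0.2,12,4.2],[0.2,12,4.2],[0.2,12,4.2],[0.2,12,4.2],[0.2,12,4.2],[0.2,12,4.2]],"twist":[0,0,0,0.1,0.2,0.25,0.25,0.25,0.25,0.25,0.25,0.25,0.25,0.25,0.25,0.25,0.25,0.25],"claw":[-1,-1,-1,-1,-1,-1,-1,-1,-1,-1,-1,-1,-1,-1,-1,-1,0.3,0.3]}' 30
python3 - <<'E'
from h import *
stat()
s=manip.snapshot("wrist");cv2.imwrite("pics/w4.png",s["pixels"][:,:,::-1])
E
```

```text
t: 5.07
tcp_pos: [0.5001, 0.0723, 0.0031]
tool_rot: [0.708, -0.001, -0.706, -0.001]
force: [0.5, -0.0, -0.1]
finger_gap: 0.649
t 5.07 tcp [0.5001 0.0723 0.0031] gap 0.649 F [ 0.516  -0.0213 -0.1466] q [-0.08  0.76  1.88  0.    0.49  1.5 ]
axes x[ 0.0019 -0.0001 -1.    ] y[-0.003  -1.      0.0001] z[-1.      0.003  -0.0019]
```

View pics/w4.png

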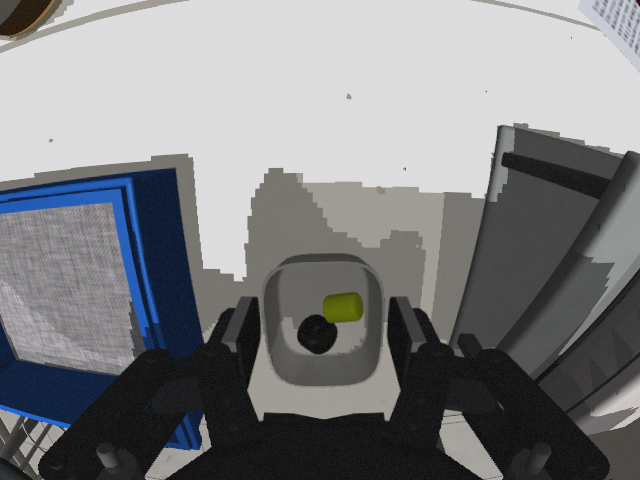

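```bash
python3 -m jog '{"linear":[[-4,0,0],[-8,0,0],[-12,0,0],[-16,4,1.2],[-20,8,2.4],[-20,12,3.6],[-20,16,4.8],[-20,17.3,5],[-20,17.3,5],[-20,17.3,5]],"twist":[0,0,0,0.12,0.12,0.12,0.12,0.12,0.12,0.12],"claw":[0.3,0.6,0.6,0.6,0.6,0.6,0.6,0.6,0.6,0.6]}' 30
python3 - <<'E'
from h import *
stat()
s=manip.snapshot("wrist");cv2.imwrite("pics/w5.png",s["pixels"][:,:,::-1])
import pickle;pickle.dump(s,open("w5.pkl","wb"))
E
```

```text
t: 5.95
tcp_pos: [0.4487, -0.1027, 0.2031]
tool_rot: [0.706, -0.046, -0.705, -0.045]
force: [-0.4, 1.1, -0.3]
finger_gap: 0.8
t 5.95 tcp [ 0.4487 -0.1027  0.2031] gap 0.800 F [-0.3659  1.1167 -0.2517] q [-0.47  0.35  1.87  0.    0.92  1.23]
axes x[ 0.0017 -0.0006 -1.    ] y[-0.128  -0.9918  0.0004] z[-0.9918  0.128  -0.0017]
```

View pics/w5.png

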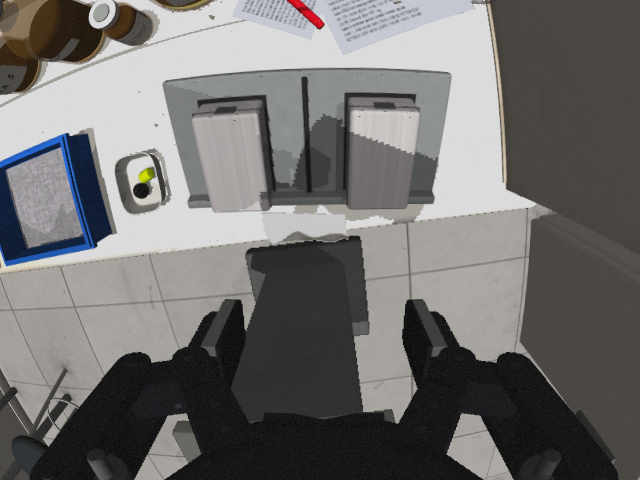

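```bash
python3 - <<'E'
from h import *
import pickle;s=pickle.load(open("w5.pkl","rb"));im=s["pixels"][:,:,::-1]
cv2.imwrite("pics/w5z.png",cv2.resize(im[60:220,155:455],None,fx=2.6,fy=2.6,interpolation=2))
for Q in ([(193,117),(266,110),(272,209),(214,213)],[(347,108),(419,110),(412,209),(350,207)]):
    P=np.array([onz(s,*p,z,True) for p,z in zip(Q,(.102,.102,.066,.066))])
    f=(P[0]+P[1])/2;n=(P[2]+P[3])/2
    print(P,P.mean(0),"len",np.linalg.norm(f-n),"w",np.linalg.norm(P[0]-P[1]),np.linalg.norm(P[2]-P[3]),"yaw",np.degrees(np.arctan2((f-n)[1],(f-n)[0])))
E
```

```text
[[ 0.5438 -0.0269  0.102 ]
 [ 0.5393 -0.0766  0.102 ]
 [ 0.4655 -0.0642  0.066 ]
 [ 0.4688 -0.0172  0.066 ]] [ 0.5043 -0.0462  0.084 ] len 0.08339745775710744 w 0.049903649589861473 0.047138941833143405 yaw -8.486126431376439
[[ 0.5334 -0.1283  0.102 ]
 [ 0.5277 -0.1752  0.102 ]
 [ 0.4518 -0.1724  0.066 ]
 [ 0.4592 -0.1241  0.066 ]] [ 0.493 -0.15   0.084] len 0.08328964715839475 w 0.04721717877314528 0.04892319827503759 yaw -2.6378393608143957
```

View pics/w5z.png

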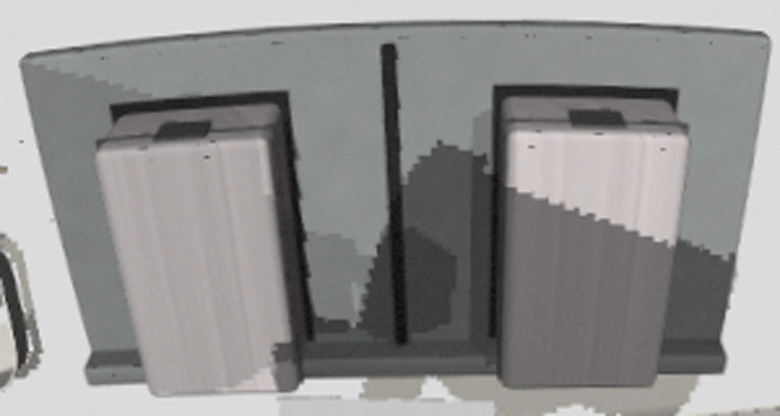

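```bash
cat >> h.py <<'E'
def fsamp(n=12):
    F=[]
    for _ in range(n):
        manip.snapshot("wrist");s=manip.sense();F.append(np.r_[s["force"],s["ft_torque"],s["tau"][1:3]])
    F=np.array(F);print("F",F.mean(0),"sd",F.std(0)[:3],"t",round(s["t"],2))
E
python3 - <<'E'
from h import *
plan(.498,-.152,.11,-6.9);plan(.498,-.152,.064,-6.9)
E
```

```text
linear [ 9.27  4.42 -5.55] twist -0.006
linear [13.87  4.42 -5.55] twist -0.006
```

```bash
python3 -m jog '{"linear":[[2,3,-3],[5,4.4,-5.5],[8,4.4,-5.5],[10.9,4.4,-5.5],[10.9,4.4,-5.5],[10.9,4.4,-5.5],[10.9,4.4,-5.5]],"twist":[0,0,0,0,0,0,0],"claw":[0.5,0.5,0.5,0.5,0.5,0.5,0.5]}' 40
python3 - <<'E'
from h import *
stat();fsamp()
s=manip.snapshot("wrist");cv2.imwrite("pics/w6.png",s["pixels"][:,:,::-1])
plan(.498,-.152,.064,-6.9)
E
```

```text
t: 6.58
tcp_pos: [0.4985, -0.1499, 0.0941]
tool_rot: [0.706, -0.043, -0.706, -0.043]
force: [0.5, -0.3, 0.6]
finger_gap: 0.744
t 6.58 tcp [ 0.4985 -0.1499  0.0941] gap 0.744 F [ 0.499  -0.3229  0.5692] q [-0.51  0.6   1.81  0.    0.73  1.18]
axes x[ 0.0005 -0.0001 -1.    ] y[-0.1208 -0.9927  0.0001] z[-0.9927  0.1208 -0.0005]
F [  0.3084   0.1521  -0.0179   0.0001  -0.0012   0.0032 -39.3007  -9.7968] sd [0.49   0.6484 0.5673] t 7.18
linear [ 2.94  0.09 -0.01] twist -0.003
```

View pics/w6.png

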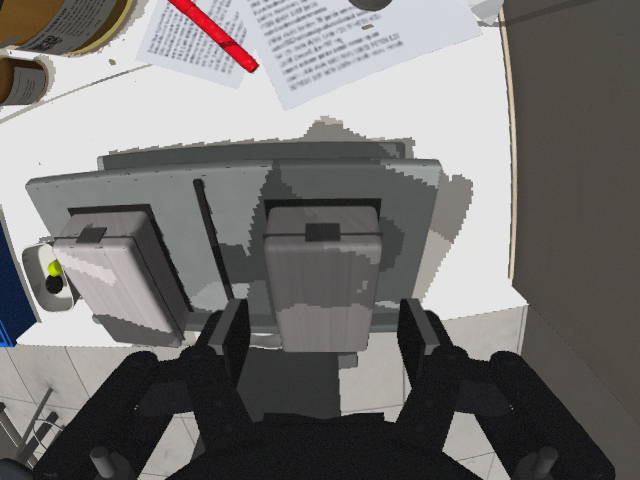

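```bash
python3 -m jog '{"linear":[[1.5,0,0],[2.5,0,0],[2.9,0,0],[2.9,0,0],[2.9,0,0],[2.9,0,0],[2.9,0,0],[2.9,0,0],[2.9,0,0]],"twist":[0,0,0,0,0,0,0,0,0],"claw":[0.5,0.5,0.5,0.5,-1,-1,-1,-1,-1]}' 40
python3 - <<'E'
from h import *
stat()
E
```

```text
t: 7.98
tcp_pos: [0.4982, -0.1511, 0.0645]
tool_rot: [0.706, -0.044, -0.706, -0.043]
force: [-0.0, -0.0, 0.1]
finger_gap: 0.553
t 7.98 tcp [ 0.4982 -0.1511  0.0645] gap 0.553 F [-0.0097 -0.0388  0.0758] q [-0.51  0.65  1.83 -0.    0.66  1.18]
axes x[ 0.0004 -0.0002 -1.    ] y[-0.1228 -0.9924  0.0002] z[-0.9924  0.1228 -0.0004]
```

```bash
python3 -m jog '{"linear":[[-0.7,0,0],[-1.6,0,0],[-2.5,0,0],[-3,0,0],[-3,0,0],[-3,0,0],[-3,0,0]],"twist":[0,0,0,0,0,0,0],"claw":[-1,-1,-1,-1,-1,-1,-1]}' 40
python3 - <<'E'
from h import *
fsamp(14);stat()
s=manip.snapshot("wrist");cv2.imwrite("pics/w7.png",s["pixels"][:,:,::-1])
E
```

```text
t: 8.57
tcp_pos: [0.4979, -0.151, 0.0944]
tool_rot: [-0.706, 0.044, 0.706, 0.044]
force: [-0.1, 0.1, -2.5]
finger_gap: 0.555
F [  0.1021   0.1131  -1.8851  -0.0143   0.0131   0.0216 -40.5585 -10.1849] sd [0.5456 0.5434 0.5198] t 9.27
t 9.27 tcp [ 0.498  -0.1511  0.0943] gap 0.557 F [-0.7598  0.3508 -1.3906] q [-0.51  0.6   1.81 -0.    0.73  1.18]
axes x[ 0. -0. -1.] y[-0.1229 -0.9924  0.    ] z[-0.9924  0.1229 -0.    ]
```

View pics/w7.png

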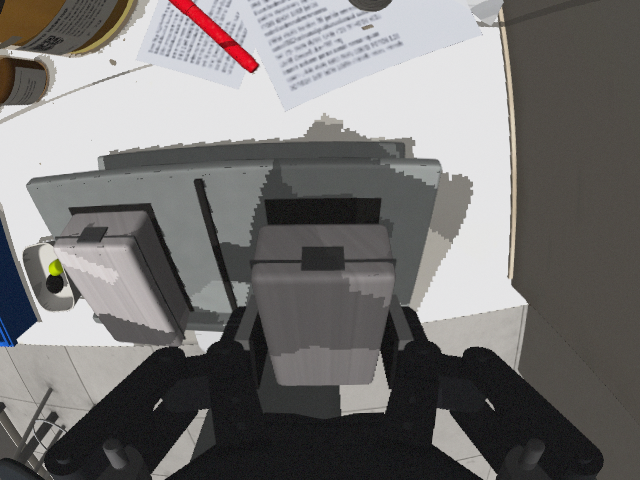

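```bash
python3 -m jog '{"linear":[[0.8,0,0],[1.8,0,0],[2.6,0,0],[2.95,0,0],[2.95,0,0],[2.95,0,0],[2.95,0,0],[2.95,0,0],[0.5,0,0],[-2,0,0],[-4,0,0],[-6,0,0],[-7,-4,0],[-7,-8,0],[-7,-10.7,0],[-7,-10.7,0]],"twist":[0,0,0,0,0,0,0,0,0,0,0,0,0,0,0,0],"claw":[-1,-1,-1,-1,-1,0.2,0.5,0.5,0.5,0.5,0.5,0.5,0.5,0.5,0.5,0.5]}' 40
python3 - <<'E'
from h import *
stat()
s=manip.snapshot("wrist");cv2.imwrite("pics/w8.png",s["pixels"][:,:,::-1])
plan(.510,-.0455,.094,-6.9);plan(.510,-.0455,.064,-6.9)
E
```

```text
t: 10.65
tcp_pos: [0.5105, -0.0405, 0.1646]
tool_rot: [-0.706, 0.041, 0.706, 0.043]
force: [-0.3, -1.1, -0.2]
finger_gap: 0.75
t 10.65 tcp [ 0.5105 -0.0405  0.1646] gap 0.750 F [-0.2514 -1.0528 -0.1851] q [-0.3   0.47  1.78  0.    0.89  1.39]
axes x[-0.0005  0.0018 -1.    ] y[-0.1186 -0.9929 -0.0017] z[-0.9929  0.1186  0.0007]
linear [7.04 0.3  0.05] twist 0.001
linear [10.04  0.3   0.05] twist 0.001
```

View pics/w8.png

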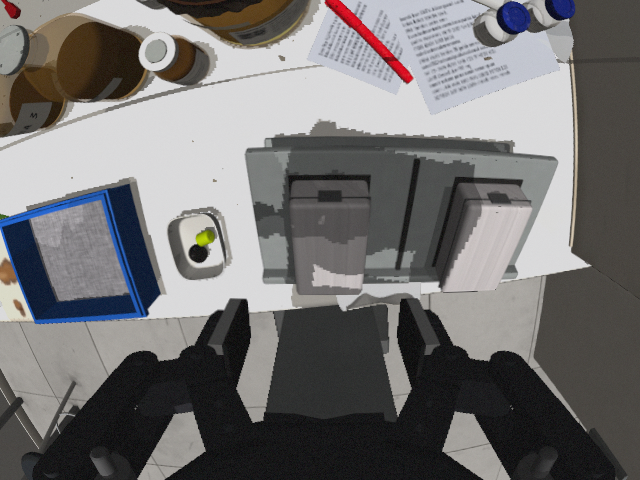

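```bash
python3 -m jog '{"linear":[[3,0.4,0],[5.5,0.4,0],[7,0.4,0],[7,0.4,0],[7,0.4,0],[7,0.4,0]],"twist":[0,0,0,0,0,0],"claw":[0.5,0.5,0.5,0.5,0.5,0.5]}' 40
python3 - <<'E'
from h import *
fsamp();stat();plan(.510,-.0455,.064,-6.9)
E
python3 -m jog '{"linear":[[1.5,0,0],[2.5,0,0],[3,0,0],[3,0,0],[3,0,0],[3,0,0],[3,0,0],[3,0,0],[3,0,0]],"twist":[0,0,0,0,0,0,0,0,0],"claw":[0.5,0.5,0.5,0.5,-1,-1,-1,-1,-1]}' 40
python3 - <<'E'
from h import *
stat()
E
```

```text
t: 11.2
tcp_pos: [0.5113, -0.0498, 0.0949]
tool_rot: [0.706, -0.044, -0.705, -0.044]
force: [0.5, -0.4, 0.5]
finger_gap: 0.744
F [  0.17    -0.0537   0.2067   0.0041  -0.0024  -0.0038 -38.8406  -9.6105] sd [0.5137 0.5075 0.4719] t 11.8
t 11.80 tcp [ 0.5107 -0.0488  0.0944] gap 0.753 F [-0.1278 -0.3855  0.1456] q [-0.31  0.59  1.83  0.    0.72  1.38]
axes x[ 0.0001 -0.     -1.    ] y[-0.1228 -0.9924 -0.    ] z[-0.9924  0.1228 -0.0001]
linear [ 3.04 -0.32  0.11] twist -0.003
t: 12.55
tcp_pos: [0.5106, -0.0487, 0.0646]
tool_rot: [0.706, -0.043, -0.706, -0.044]
force: [-0.3, 1.1, 2.1]
finger_gap: 0.553
t 12.55 tcp [ 0.5106 -0.0487  0.0646] gap 0.553 F [-0.2718  1.0576  2.0994] q [-0.31  0.65  1.84  0.    0.65  1.38]
axes x[ 0.0001  0.0002 -1.    ] y[-0.1229 -0.9924 -0.0002] z[-0.9924  0.1229 -0.0001]
```

```bash
python3 -m jog '{"linear":[[-0.7,0,0],[-1.6,0,0],[-2.5,0,0],[-3,0,0],[-3,0,0],[-3,0,0],[-3,0,0]],"twist":[0,0,0,0,0,0,0],"claw":[-1,-1,-1,-1,-1,-1,-1]}' 40
python3 - <<'E'
from h import *
fsamp(14);stat()
s=manip.snapshot("wrist");cv2.imwrite("pics/w9.png",s["pixels"][:,:,::-1])
E
```

```text
t: 13.13
tcp_pos: [0.5105, -0.0489, 0.0944]
tool_rot: [-0.706, 0.044, 0.706, 0.044]
force: [-1.0, 0.1, -1.4]
finger_gap: 0.553
F [  0.0046  -0.1681  -2.       0.0055  -0.0049  -0.0019 -39.9879  -9.9154] sd [0.3366 0.358  0.4972] t 13.83
t 13.83 tcp [ 0.5107 -0.0488  0.0943] gap 0.554 F [-0.0967 -0.5045 -3.0111] q [-0.31  0.59  1.83  0.    0.72  1.38]
axes x[-0.  0. -1.] y[-0.1229 -0.9924 -0.    ] z[-0.9924  0.1229  0.    ]
```

View pics/w9.png

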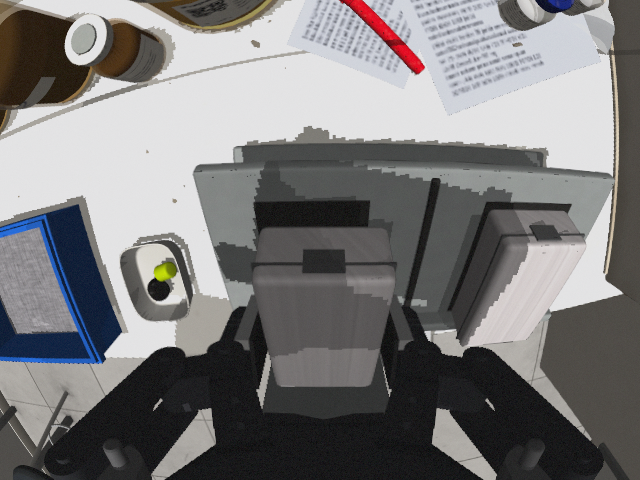

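```bash
python3 - <<'E'
from h import *
F=[]
for _ in range(50):
    manip.snapshot("wrist");s=manip.sense();F.append(np.r_[s["force"],s["tau"][1:3]])
F=np.array(F);print(F.mean(0),F.std(0)/7,[F[i:i+10,2:].mean(0) for i in range(0,50,10)],s["t"])
E
```

```text
[  0.1089  -0.0105  -2.0149 -39.9342  -9.9172] [0.0633 0.0638 0.071  0.0004 0.    ] [array([ -2.0833, -39.931 ,  -9.9175]), array([ -1.7238, -39.9354,  -9.9171]), array([ -2.19  , -39.9348,  -9.917 ]), array([ -1.9111, -39.9349,  -9.9171]), array([ -2.1662, -39.9347,  -9.9171])] 16.3833
```

```bash
python3 -m jog '{"linear":[[0.8,0,0],[1.8,0,0],[2.6,0,0],[2.95,0,0],[2.95,0,0],[2.95,0,0],[2.95,0,0],[2.95,0,0],[1.5,0,0],[0,0,0],[0,0,0],[0,0,0],[0,0,0]],"twist":[0,0,0,0,0,0,0,0,0,0,0,0,0],"claw":[-1,-1,-1,-1,-1,0.2,0.5,0.5,0.5,0.5,0.5,0.5,0.5]}' 40
python3 - <<'E'
from h import *
F=[]
for _ in range(20):
    manip.snapshot("wrist");s=manip.sense();F.append(np.r_[s["force"],s["tau"][1:3]])
F=np.array(F);print(F.mean(0),F.std(0)/4.5,F[::4,3],s["t"]);stat()
plan(.498,-.1511,.165,-6.9);plan(.498,-.1511,.0943,-6.9)
E
```

```text
t: 17.47
tcp_pos: [0.5104, -0.0488, 0.0939]
tool_rot: [-0.706, 0.043, 0.706, 0.044]
force: [0.1, -0.0, 0.3]
finger_gap: 0.752
[  0.0048  -0.145   -0.0593 -38.9861  -9.5768] [0.1196 0.0941 0.0874 0.0241 0.0072] [-39.3182 -39.0063 -38.9158 -38.921  -38.9423] 18.4667
t 18.47 tcp [ 0.5107 -0.0489  0.0943] gap 0.748 F [ 0.0707 -1.306   0.1749] q [-0.31  0.59  1.83 -0.    0.72  1.38]
axes x[ 0. -0. -1.] y[-0.1229 -0.9924  0.    ] z[-0.9924  0.1229 -0.    ]
linear [-7.07 10.3   0.  ] twist -0.003
linear [ 0.  10.3  0. ] twist -0.003
```

```bash
python3 -m jog '{"linear":[[-4,0,0],[-7,0,0],[-7,4,0],[-7,8,0],[-7,10.3,0],[-5,10.3,0],[-2,10.3,0],[0,10.3,0],[0,10.3,0],[0,10.3,0],[0,10.3,0],[0,10.3,0],[0,10.3,0],[0,10.3,0],[0,10.3,0],[0,10.3,0],[0,10.3,0],[0,10.3,0]],"twist":[0,0,0,0,0,0,0,0,0,0,0,0,0,0,0,0,0,0],"claw":[0.5,0.5,0.5,0.5,0.5,0.5,0.5,0.5,0.5,0.5,0.5,0.5,0.5,0.5,0.5,0.5,0.5,0.5]}' 40
python3 - <<'E'
from h import *
fsamp(5);fsamp(5);stat()
E
python3 -m jog '{"linear":[[1.5,0,0],[2.5,0,0],[3,0,0],[3,0,0],[3,0,0],[3,0,0],[3,0,0],[3,0,0],[2.2,0,0],[1.3,0,0],[0.5,0,0],[0,0,0],[0,0,0],[0,0,0],[0,0,0],[0,0,0],[0,0,0],[0,0,0],[0,0,0],[0,0,0]],"twist":[0,0,0,0,0,0,0,0,0,0,0,0,0,0,0,0,0,0,0,0],"claw":[0.5,0.5,0.5,-1,-1,-1,-1,-1,-1,-1,-1,-1,-1,-1,-1,-1,-1,-1,-1,-1]}' 40
python3 - <<'E'
from h import *
fsamp(10);fsamp(10);fsamp(10);stat()
E
```

```text
t: 19.97
tcp_pos: [0.4981, -0.1511, 0.0944]
tool_rot: [0.706, -0.044, -0.706, -0.043]
force: [0.6, -0.2, 1.2]
finger_gap: 0.744
F [  0.0238   0.0406  -0.0454   0.0093  -0.0102  -0.0002 -39.5265  -9.8388] sd [0.2305 0.4598 0.4548] t 20.22
F [ -0.2542   0.0243  -0.2261  -0.002    0.0031  -0.0189 -39.4886  -9.8315] sd [0.3044 0.5929 0.2948] t 20.47
t 20.47 tcp [ 0.498  -0.1511  0.0943] gap 0.751 F [-0.1731 -0.4937  0.1387] q [-0.51  0.6   1.81 -0.    0.73  1.18]
axes x[-0.0001  0.     -1.    ] y[-0.1228 -0.9924 -0.    ] z[-0.9924  0.1228  0.0001]
t: 22.13
tcp_pos: [0.4979, -0.151, 0.0941]
tool_rot: [-0.706, 0.043, 0.706, 0.044]
force: [-0.2, -0.1, -0.8]
finger_gap: 0.557
F [  0.0993  -0.0329  -2.0277  -0.0155   0.007   -0.0008 -40.4876 -10.1821] sd [0.6479 0.7175 0.3842] t 22.63
F [  0.1666   0.0982  -1.7898  -0.0035  -0.0052  -0.005  -40.5025 -10.188 ] sd [0.3373 0.4144 0.3387] t 23.13
F [ -0.1482   0.0383  -2.1564   0.0026   0.0069   0.012  -40.5031 -10.1877] sd [0.6017 0.3709 0.5139] t 23.63
t 23.63 tcp [ 0.498  -0.1511  0.0943] gap 0.553 F [-0.1911  0.3179 -2.8471] q [-0.51  0.6   1.81  0.    0.73  1.18]
axes x[ 0.  0. -1.] y[-0.1229 -0.9924 -0.    ] z[-0.9924  0.1229 -0.    ]
```

```bash
python3 - <<'E'
from h import *
for z in(.17,.026,.0075):plan(.495,.35,z,2.3)
E
```

```text
linear [ -7.57 -49.69   6.46] twist -0.163
linear [  6.83 -49.69   6.46] twist -0.163
linear [  8.68 -49.69   6.46] twist -0.163
```

```bash
python3 -m jog '{"linear":[[-4,0,0],[-7.5,0,0],[-7.5,-4,0.5],[-7.5,-8,1],[-7.5,-12,1.5],[-7.5,-16,2],[-7.5,-20,2.6],[-7.5,-24,3.1],[-7.5,-28,3.6],[-7.5,-32,4.1],[-7.5,-36,4.7],[-7.5,-40,5.2],[-7.5,-44,5.7],[-7.5,-48,6.2],[-7.5,-49.7,6.5],[-5,-49.7,6.5],[-1,-49.7,6.5],[3,-49.7,6.5],[5,-49.7,6.5],[5,-49.7,6.5]],"twist":[0,0,-0.01,-0.02,-0.04,-0.05,-0.07,-0.09,-0.11,-0.13,-0.15,-0.16,-0.16,-0.16,-0.16,-0.16,-0.16,-0.16,-0.16,-0.16],"claw":[-1,-1,-1,-1,-1,-1,-1,-1,-1,-1,-1,-1,-1,-1,-1,-1,-1,-1,-1,-1]}' 40
python3 - <<'E'
from h import *
stat()
s=manip.snapshot("wrist");cv2.imwrite("pics/w10.png",s["pixels"][:,:,::-1])
s=manip.snapshot("side");cv2.imwrite("pics/s10.png",cv2.resize(s["pixels"][240:480,200:440,::-1],None,fx=2.5,fy=2.5))
plan(.495,.35,.026,2.3)
E
```

```text
t: 25.3
tcp_pos: [0.4905, 0.3483, 0.0391]
tool_rot: [-0.703, -0.011, 0.711, -0.015]
force: [-1.3, -0.9, -1.2]
finger_gap: 0.556
t 25.30 tcp [0.4905 0.3483 0.0391] gap 0.556 F [-1.2801 -0.8862 -1.2446] q [ 0.43  0.77  1.62 -0.    0.77  1.97]
axes x[-0.0104 -0.0049 -0.9999] y[ 0.037  -0.9993  0.0045] z[-0.9993 -0.037   0.0106]
linear [ 1.78  0.01 -0.06] twist -0.003
```

View pics/w10.png

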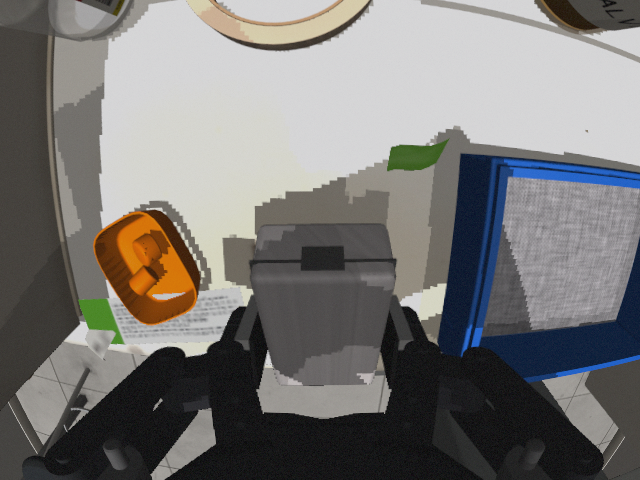

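View pics/s10.png

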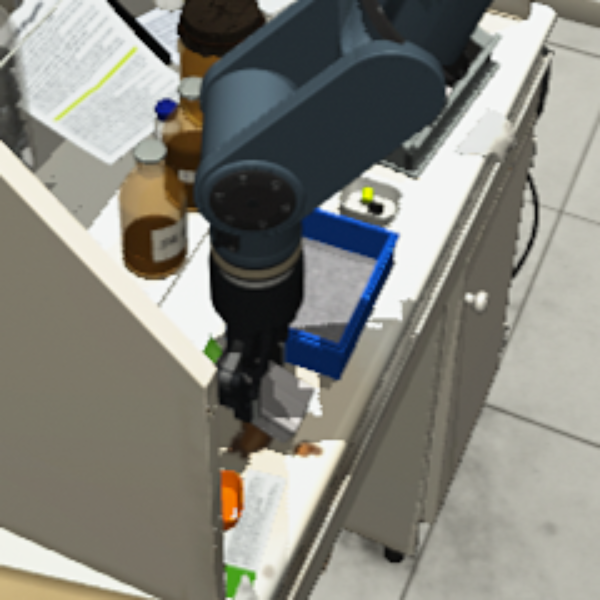

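```bash
python3 -m jog '{"linear":[[0.8,0,0],[1.5,0,0],[2,0,0],[2.3,0,-0.2],[2.6,0,-0.4],[2.9,0,-0.5],[3.2,0,-0.6],[3.45,0,-0.7],[3.65,0,-0.8],[3.65,0,-0.8],[3.65,0,-0.8]],"twist":[0,0,0,0,0,0,0,0,0,0,0],"claw":[-1,-1,-1,-1,-1,-1,-1,-1,-1,-1,-1]}' 25
python3 - <<'E'
from h import *
stat()
s=manip.snapshot("wrist");cv2.imwrite("pics/w11.png",s["pixels"][:,:,::-1])
E
```

```text
t: 26.32
tcp_pos: [0.507, 0.3509, 0.011]
tool_rot: [0.71, 0.014, -0.704, 0.013]
force: [4.0, -2.8, 8.6]
finger_gap: 0.554
t 26.32 tcp [0.507  0.3509 0.011 ] gap 0.554 F [ 4.0009 -2.7863  8.6104] q [ 0.43  0.82  1.6  -0.    0.72  1.96]
axes x[ 0.0088  0.0019 -1.    ] y[ 0.0383 -0.9993 -0.0015] z[-0.9992 -0.0383 -0.0089]
```

View pics/w11.png

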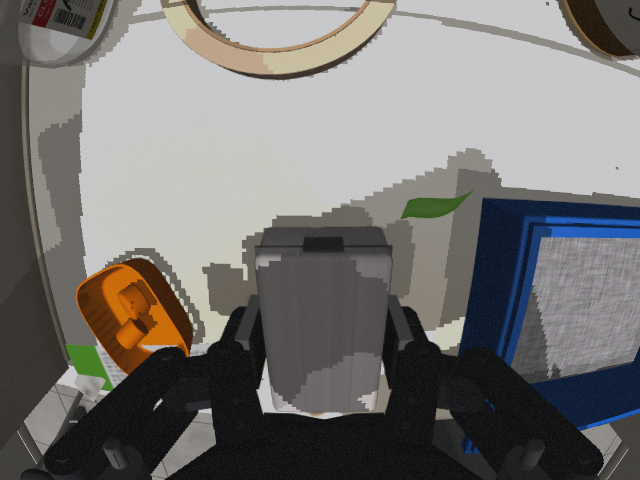

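```bash
python3 -m jog '{"linear":[[0,0,0],[0,0,0],[0,0,0],[0,0,0],[0,0,0],[0,0,0],[0,0,0],[0,0,0],[0,0,0],[0,0,0]],"twist":[0,0,0,0,0,0,0,0,0,0],"claw":[0.3,0.3,0.3,0.3,0.3,-1,-1,-1,-1,-1]}' 40
python3 - <<'E'
from h import *
stat()
s=manip.snapshot("wrist");cv2.imwrite("pics/w12.png",s["pixels"][:,:,::-1])
import pickle;pickle.dump(s,open("w12.pkl","wb"))
E
```

```text
t: 27.2
tcp_pos: [0.5024, 0.3506, 0.0078]
tool_rot: [-0.707, -0.013, 0.707, -0.013]
force: [-0.2, 1.8, 0.6]
finger_gap: 0.552
t 27.20 tcp [0.5024 0.3506 0.0078] gap 0.552 F [-0.1745  1.8362  0.5727] q [0.43 0.82 1.6  0.   0.72 1.96]
axes x[-0.0002  0.0002 -1.    ] y[ 0.0368 -0.9993 -0.0002] z[-0.9993 -0.0368  0.0002]
```

View pics/w12.png

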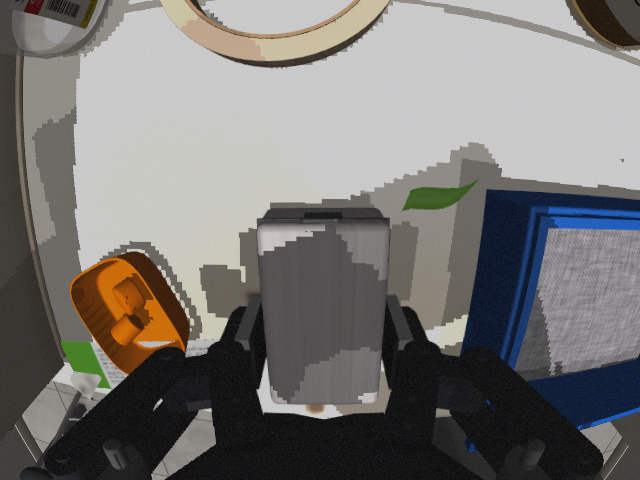

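```bash
python3 - <<'E'
from h import *
import pickle;s=pickle.load(open("w12.pkl","rb"))
P=np.array([onz(s,*p,.028,True) for p in((257,219),(390,219),(380,404),(270,404))]);print(P,P.mean(0),np.linalg.norm(P[0]-P[1]),np.linalg.norm(P[0]-P[3]))
for z in(.13,.045,.012):plan(.5055,.207,z,2.3)
E
```

```text
[[0.5482 0.3754 0.028 ]
 [0.5498 0.3304 0.028 ]
 [0.4666 0.3251 0.028 ]
 [0.4649 0.3733 0.028 ]] [0.5074 0.351  0.028 ] 0.04510067979248258 0.0833351161020725
linear [-12.22  14.36   0.23] twist -0.003
linear [-3.72 14.36  0.23] twist -0.003
linear [-0.42 14.36  0.23] twist -0.003
```

```bash
python3 -m jog '{"linear":[[-4,0,0],[-8,0,0],[-11,2,0],[-11,6,0.3],[-11,10,0.7],[-11,13,0.7],[-11,14.3,0.7],[-11,14.3,0.7],[-11,14.3,0.7],[-11,14.3,0.7]],"twist":[0,0,0,0,0,0,0,0,0,0],"claw":[-1,-1,-1,-1,-1,-1,-1,-1,-1,-1]}' 40
python3 - <<'E'
from h import *
stat()
s=manip.snapshot("wrist");cv2.imwrite("pics/w13.png",s["pixels"][:,:,::-1])
plan(.5005,.207,.0118,2.3)
E
```

```text
t: 28.08
tcp_pos: [0.5011, 0.2081, 0.1176]
tool_rot: [0.707, 0.013, -0.707, 0.013]
force: [0.6, 0.1, -1.8]
finger_gap: 0.554
t 28.08 tcp [0.5011 0.2081 0.1176] gap 0.554 F [ 0.6127  0.1224 -1.8246] q [0.19 0.58 1.74 0.   0.82 1.72]
axes x[ 0.0002  0.0006 -1.    ] y[ 0.0369 -0.9993 -0.0005] z[-0.9993 -0.0369 -0.0002]
linear [10.58  0.14  0.05] twist -0.002
```

View pics/w13.png

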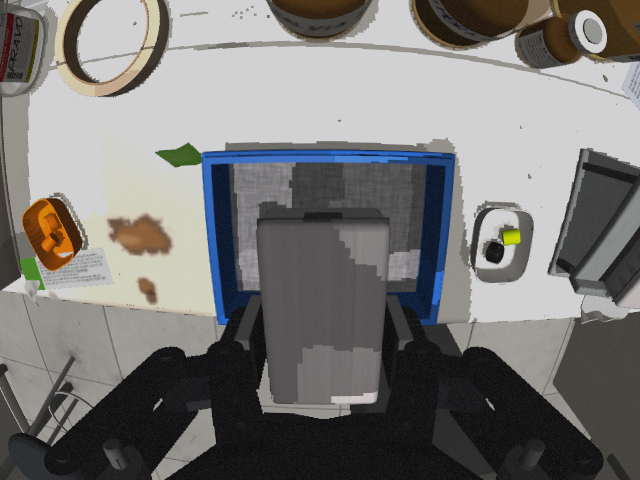

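```bash
python3 -m jog '{"linear":[[3,0,0],[6,0,0],[8,0,0],[9,0,0],[9.7,0,0],[10.1,0,0],[10.35,0,0],[10.5,0,0],[10.5,0,0],[10.5,0,0]],"twist":[0,0,0,0,0,0,0,0,0,0],"claw":[-1,-1,-1,-1,-1,-1,-1,-1,-1,-1]}' 40
python3 - <<'E'
from h import *
stat()
E
```

```text
t: 28.97
tcp_pos: [0.5015, 0.2074, 0.0136]
tool_rot: [0.708, 0.013, -0.706, 0.013]
force: [0.2, 0.1, -1.5]
finger_gap: 0.554
t 28.97 tcp [0.5015 0.2074 0.0136] gap 0.554 F [ 0.219   0.1204 -1.4517] q [0.19 0.76 1.79 0.   0.59 1.72]
axes x[ 0.0016  0.0003 -1.    ] y[ 0.0368 -0.9993 -0.0003] z[-0.9993 -0.0368 -0.0016]
```

```bash
python3 -m jog '{"linear":[[0.1,0,0],[0.15,0,0],[0.15,0,0],[0.15,0,0]],"twist":[0,0,0,0],"claw":[-1,-1,-1,-1]}' 40
python3 - <<'E'
from h import *
stat();fsamp(4)
E
```

```text
t: 29.3
tcp_pos: [0.5013, 0.2073, 0.0118]
tool_rot: [0.707, 0.013, -0.707, 0.013]
force: [0.3, -1.0, 1.6]
finger_gap: 0.553
t 29.30 tcp [0.5013 0.2073 0.0118] gap 0.553 F [ 0.3397 -0.9936  1.5661] q [ 0.19  0.77  1.79 -0.    0.59  1.72]
axes x[ 0.001   0.0001 -1.    ] y[ 0.0368 -0.9993 -0.0001] z[-0.9993 -0.0368 -0.001 ]
F [  0.2284  -0.5845   2.4382  -0.1231   0.0733  -0.0121 -41.9503  -6.6077] sd [0.4278 0.2491 0.9098] t 29.5
```

Contact on the floor. Release, rise and look.

```bash
python3 -m jog '{"linear":[[0,0,0],[0,0,0],[0,0,0],[0,0,0],[-3,0,0],[-7,0,0],[-11,0,0],[-15,0,2],[-15,0,4],[-15,0,4],[-15,0,4]],"twist":[0,0,0,0,0,0,0,0,0,0,0],"claw":[0.1,0.3,0.4,0.4,0.4,0.4,0.4,0.4,0.4,0.4,0.4]}' 40
python3 - <<'E'
from h import *
stat()
s=manip.snapshot("wrist");cv2.imwrite("pics/w14.png",s["pixels"][:,:,::-1])
import pickle;pickle.dump(s,open("w14.pkl","wb"))
E
```

```text
t: 30.42
tcp_pos: [0.46, 0.2059, 0.1616]
tool_rot: [0.707, 0.013, -0.707, 0.013]
force: [-0.5, -0.5, -0.1]
finger_gap: 0.699
t 30.42 tcp [0.46   0.2059 0.1616] gap 0.699 F [-0.4561 -0.4845 -0.115 ] q [ 0.2   0.47  1.8  -0.    0.87  1.73]
axes x[ 0. -0. -1.] y[ 0.0374 -0.9993  0.    ] z[-0.9993 -0.0374 -0.    ]
```

View pics/w14.png

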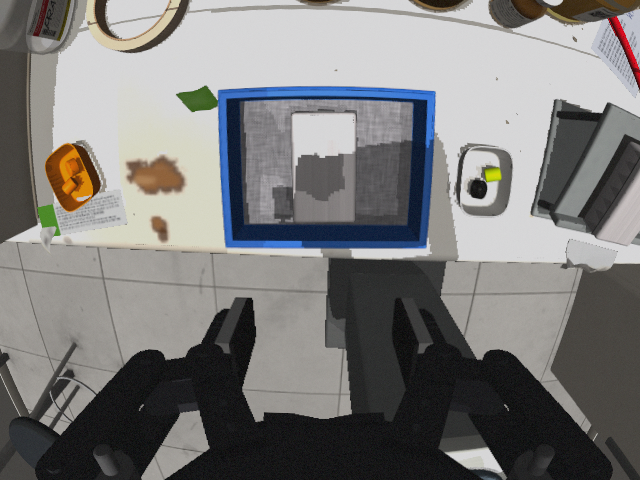

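```bash
python3 - <<'E'
from h import *
import pickle;s=pickle.load(open("w14.pkl","rb"))
P=np.array([onz(s,*p,.032,True) for p in((291.5,111.5),(356.5,111.5),(355.5,222),(292,221))]);print(P,P.mean(0),np.linalg.norm(P[0]-P[1]),np.linalg.norm(P[0]-P[3]))
B=np.array([onz(s,*p,.046,True) for p in((219,90),(436,92),(428,247),(226,246.5))]);print(B.mean(0))
plan(.5107,-.0489,.165,-6.9);plan(.5107,-.0489,.0643,-6.9)
E
```

```text
[[0.5447 0.2326 0.032 ]
 [0.5465 0.1862 0.032 ]
 [0.4641 0.1825 0.032 ]
 [0.4631 0.2305 0.032 ]] [0.5046 0.208  0.032 ] 0.04646078575889707 0.08166975722195986
[0.5052 0.2054 0.046 ]
linear [-0.4  25.64 -4.03] twist 0.157
linear [ 9.67 25.64 -4.03] twist 0.157
```

```bash
python3 -m jog '{"linear":[[-1,4,-0.6],[-1,8,-1.2],[-1,12,-1.8],[-1,16,-2.5],[-1,20,-3.1],[-1,24,-3.7],[-1,25.6,-4],[2,25.6,-4],[5,25.6,-4],[7,25.6,-4],[7,25.6,-4],[7,25.6,-4]],"twist":[0.1,0.157,0.157,0.157,0.157,0.157,0.157,0.157,0.157,0.157,0.157,0.157],"claw":[0.5,0.5,0.5,0.5,0.5,0.5,0.5,0.5,0.5,0.5,0.5,0.5]}' 40
python3 - <<'E'
from h import *
stat()
s=manip.snapshot("wrist");cv2.imwrite("pics/w15.png",s["pixels"][:,:,::-1])
plan(.5107,-.0489,.0643,-6.9)
E
```

```text
t: 31.47
tcp_pos: [0.5098, -0.0487, 0.0892]
tool_rot: [-0.704, 0.042, 0.707, 0.043]
force: [-0.2, -0.1, 0.8]
finger_gap: 0.75
t 31.47 tcp [ 0.5098 -0.0487  0.0892] gap 0.750 F [-0.2268 -0.1278  0.7782] q [-0.31  0.6   1.83 -0.    0.71  1.38]
axes x[-0.0041  0.0013 -1.    ] y[-0.1205 -0.9927 -0.0008] z[-0.9927  0.1204  0.0043]
linear [2.62 0.01 0.  ] twist 0.0
```

View pics/w15.png

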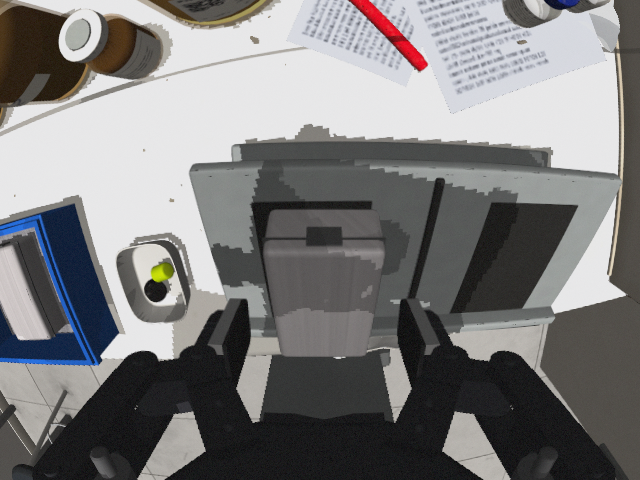

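```bash
python3 -m jog '{"linear":[[1.5,0,-0.2],[2.4,0,-0.2],[2.7,0,-0.2],[2.7,0,-0.2],[2.7,0,-0.2],[2.7,0,-0.2],[2.7,0,-0.2],[2.7,0,-0.2],[2,0,-0.2],[1,0,-0.2],[-2,0,-0.2],[-6,0,-0.2],[-8,0,-0.2],[-8,0,-0.2]],"twist":[0,0,0,0,0,0,0,0,0,0,0,0,0,0],"claw":[0.5,0.5,0.5,-1,-1,-1,-1,-1,-1,-1,-1,-1,-1,-1]}' 40
python3 - <<'E'
from h import *
stat();plan(.495,.35,.165,2.3);plan(.495,.35,.0443,2.3)
E
```

```text
t: 32.68
tcp_pos: [0.5155, -0.0497, 0.1767]
tool_rot: [0.71, -0.043, -0.702, -0.041]
force: [0.9, -0.7, -1.5]
finger_gap: 0.555
t 32.68 tcp [ 0.5155 -0.0497  0.1767] gap 0.555 F [ 0.8539 -0.7204 -1.4936] q [-0.31  0.46  1.76 -0.    0.91  1.38]
axes x[ 0.0108 -0.0035 -0.9999] y[-0.1196 -0.9928  0.0022] z[-0.9928  0.1196 -0.0112]
linear [  1.17 -39.44   6.82] twist -0.16
linear [ 13.24 -39.44   6.82] twist -0.16
```

```bash
python3 -m jog '{"linear":[[0,-4,0.7],[0,-8,1.3],[0,-12,2],[0,-16,2.6],[0,-20,3.3],[0,-24,4],[0,-28,4.6],[0,-32,5.3],[0,-36,6],[0,-39.5,6.5],[2,-39.5,6.5],[6,-39.5,6.5],[10,-39.5,6.5],[12.7,-39.5,6.5],[12.7,-39.5,6.5],[12.7,-39.5,6.5],[12.7,-39.5,6.5]],"twist":[-0.01,-0.03,-0.05,-0.07,-0.09,-0.11,-0.13,-0.15,-0.16,-0.16,-0.16,-0.16,-0.16,-0.16,-0.16,-0.16,-0.16],"claw":[-1,-1,-1,-1,-1,-1,-1,-1,-1,-1,-1,-1,-1,-1,-1,-1,-1]}' 40
python3 - <<'E'
from h import *
stat()
s=manip.snapshot("wrist");cv2.imwrite("pics/w16.png",s["pixels"][:,:,::-1])
E
```

```text
t: 34.1
tcp_pos: [0.496, 0.3515, 0.0454]
tool_rot: [0.708, 0.014, -0.706, 0.014]
force: [0.9, 0.0, -1.1]
finger_gap: 0.55
t 34.10 tcp [0.496  0.3515 0.0454] gap 0.550 F [ 0.924   0.0472 -1.0592] q [0.43 0.76 1.61 0.   0.77 1.96]
axes x[ 0.0017  0.0008 -1.    ] y[ 0.0396 -0.9992 -0.0007] z[-0.9992 -0.0396 -0.0017]
```

View pics/w16.png

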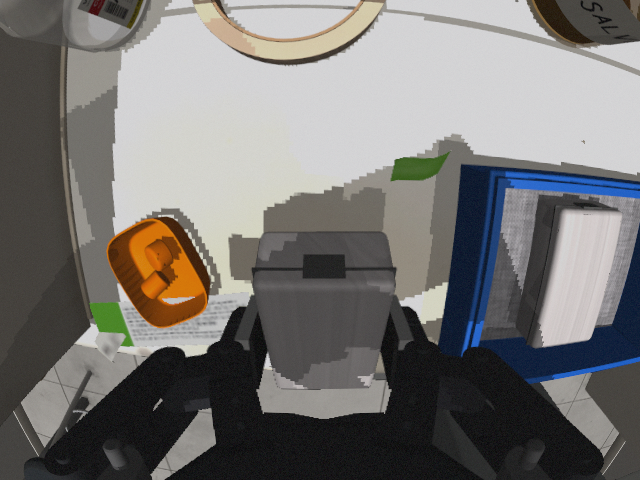

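Same levelling: press down 3.7 cm at 25 N, open, re-grip.

```bash
python3 -m jog '{"linear":[[0.8,0,0],[1.5,0,0],[2,0,0],[2.3,0,-0.2],[2.6,0,-0.4],[2.9,0,-0.5],[3.2,0,-0.6],[3.45,0,-0.7],[3.7,0,-0.8],[3.7,0,-0.8],[3.7,0,-0.8],[3.7,0,-0.8],[3.7,0,-0.8],[3.7,0,-0.8],[3.7,0,-0.8],[3.7,0,-0.8]],"twist":[0,0,0,0,0,0,0,0,0,0,0,0,0,0,0,0],"claw":[-1,-1,-1,-1,-1,-1,-1,-1,-1,-1,-1,0.3,0.3,0.3,0.3,0.3]}' 25
python3 -m jog '{"linear":[[0,0,0],[0,0,0],[0,0,0],[0,0,0],[0,0,0]],"twist":[0,0,0,0,0],"claw":[-1,-1,-1,-1,-1]}' 40
python3 - <<'E'
from h import *
stat()
s=manip.snapshot("wrist");cv2.imwrite("pics/w17.png",s["pixels"][:,:,::-1])
import pickle;pickle.dump(s,open("w17.pkl","wb"))
E
```

```text
t: 35.48
tcp_pos: [0.5025, 0.3514, 0.0069]
tool_rot: [-0.707, -0.014, 0.707, -0.014]
force: [0.3, 0.7, 0.0]
finger_gap: 0.649
t: 35.9
tcp_pos: [0.5029, 0.3516, 0.0072]
tool_rot: [-0.707, -0.014, 0.707, -0.014]
force: [-1.0, 0.4, 0.8]
finger_gap: 0.551
t 35.90 tcp [0.5029 0.3516 0.0072] gap 0.551 F [-1.0242  0.3768  0.7519] q [0.43 0.82 1.6  0.   0.72 1.96]
axes x[-0.0004  0.0001 -1.    ] y[ 0.0398 -0.9992 -0.0001] z[-0.9992 -0.0398  0.0004]
```

View pics/w17.png

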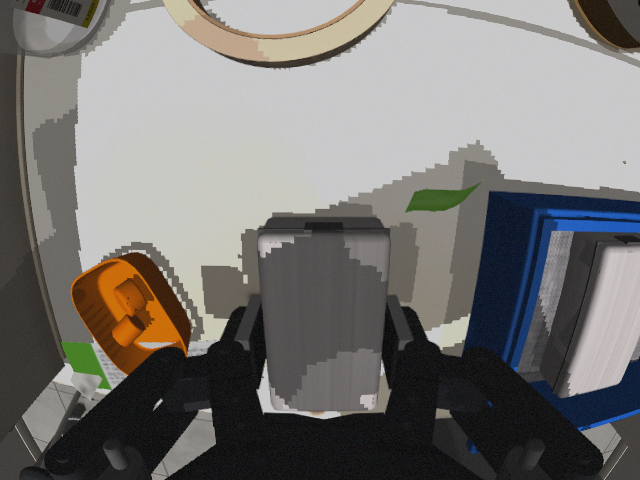

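```bash
python3 - <<'E'
from h import *
import pickle;s=pickle.load(open("w17.pkl","rb"))
P=np.array([onz(s,*p,.028,True) for p in((257,230),(390,230),(381,411),(270,411))]);print(P.mean(0),np.linalg.norm(P[0]-P[1]),np.linalg.norm(P[0]-P[3]))
plan(.504,.2073,.12,2.3)
E
python3 -m jog '{"linear":[[-4,0,0],[-8,0,0],[-11,2,0],[-11,6,0.2],[-11,10,0.4],[-11,13,0.5],[-11,14.4,0.5],[-11,14.4,0.5],[-11,14.4,0.5],[-11,14.4,0.5]],"twist":[0,0,0,0,0,0,0,0,0,0],"claw":[-1,-1,-1,-1,-1,-1,-1,-1,-1,-1]}' 40
python3 - <<'E'
from h import *
stat();plan(.504,.2073,.0392,2.3)
s=manip.snapshot("wrist");cv2.imwrite("pics/w18.png",s["pixels"][:,:,::-1])
E
```

```text
[0.5039 0.3518 0.028 ] 0.0452817369252235 0.08352207122559138
linear [-11.28  14.42   0.46] twist -0.0
t: 36.78
tcp_pos: [0.5039, 0.2079, 0.1172]
tool_rot: [0.707, 0.014, -0.707, 0.014]
force: [-0.1, -0.1, -1.4]
finger_gap: 0.549
t 36.78 tcp [0.5039 0.2079 0.1172] gap 0.549 F [-0.0631 -0.056  -1.4465] q [0.19 0.59 1.74 0.   0.82 1.72]
axes x[ 0.      0.0003 -1.    ] y[ 0.0396 -0.9992 -0.0003] z[-0.9992 -0.0396 -0.    ]
linear [ 7.8   0.06 -0.01] twist -0.0
```

View pics/w18.png

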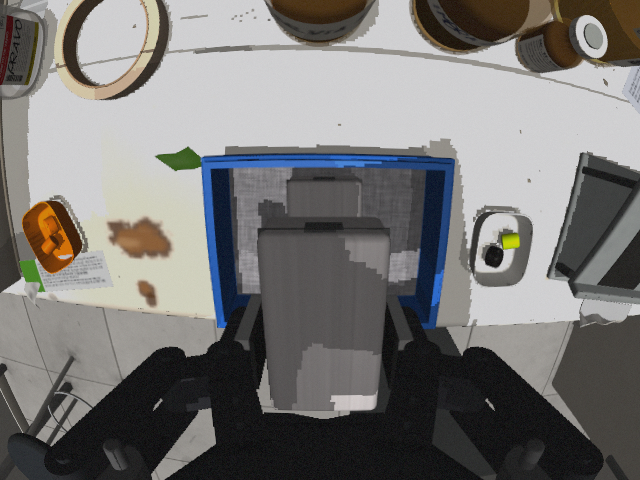

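```bash
python3 -m jog '{"linear":[[3,0,0],[5.5,0,0],[6.8,0,0],[7.3,0,0],[7.5,0,0],[7.65,0,0],[7.65,0,0],[7.75,0,0],[7.8,0,0],[7.8,0,0]],"twist":[0,0,0,0,0,0,0,0,0,0],"claw":[-1,-1,-1,-1,-1,-1,-1,-1,-1,-1]}' 40
python3 - <<'E'
from h import *
stat();fsamp(4)
E
```

```text
t: 37.67
tcp_pos: [0.5042, 0.2075, 0.0399]
tool_rot: [0.707, 0.014, -0.707, 0.014]
force: [0.4, -1.0, -1.5]
finger_gap: 0.549
t 37.67 tcp [0.5042 0.2075 0.0399] gap 0.549 F [ 0.3662 -0.981  -1.4817] q [0.19 0.72 1.77 0.   0.65 1.72]
axes x[ 0.0012  0.0003 -1.    ] y[ 0.0397 -0.9992 -0.0002] z[-0.9992 -0.0397 -0.0012]
F [  0.1377   0.2095  -1.8712   0.0332  -0.0029  -0.0026 -43.7337  -8.501 ] sd [0.2326 0.5026 0.3978] t 37.87
```

```bash
python3 -m jog '{"linear":[[0.05,0,0],[0.1,0,0],[0.1,0,0],[0.1,0,0]],"twist":[0,0,0,0],"claw":[-1,-1,-1,-1]}' 40
python3 - <<'E'
from h import *
stat();fsamp(5)
E
```

```text
t: 38.2
tcp_pos: [0.504, 0.2074, 0.0391]
tool_rot: [0.707, 0.014, -0.707, 0.014]
force: [-1.6, -0.2, 6.7]
finger_gap: 0.551
t 38.20 tcp [0.504  0.2074 0.0391] gap 0.551 F [-1.5906 -0.2176  6.6826] q [ 0.19  0.72  1.77 -0.    0.65  1.72]
axes x[ 0.0006  0.0001 -1.    ] y[ 0.0398 -0.9992 -0.    ] z[-0.9992 -0.0398 -0.0006]
F [ -1.1598  -0.6999   5.3925  -0.0724   0.2258  -0.0022 -40.1304  -8.2458] sd [0.3881 0.4807 0.3896] t 38.45
```

Seated on the lower tin. Release and rise.

```bash
python3 -m jog '{"linear":[[0,0,0],[0,0,0],[0,0,0],[0,0,0],[-3,0,0],[-7,0,0],[-11,0,0],[-13,0,2],[-13,0,4],[-13,0,4],[-13,0,4]],"twist":[0,0,0,0,0,0,0,0,0,0,0],"claw":[0.1,0.3,0.4,0.4,0.4,0.4,0.4,0.4,0.4,0.4,0.4]}' 40
python3 - <<'E'
from h import *
stat()
s=manip.snapshot("wrist");cv2.imwrite("pics/w19.png",s["pixels"][:,:,::-1])
plan(.5001,.0723,.16,0);plan(.5001,.0723,.0031,0)
E
```

```text
t: 39.37
tcp_pos: [0.4631, 0.2058, 0.1685]
tool_rot: [-0.707, -0.014, 0.707, -0.014]
force: [0.3, 0.7, -0.4]
finger_gap: 0.7
t 39.37 tcp [0.4631 0.2058 0.1685] gap 0.700 F [ 0.3498  0.6596 -0.4062] q [ 0.2   0.46  1.79 -0.    0.89  1.73]
axes x[-0. -0. -1.] y[ 0.0403 -0.9992  0.    ] z[-0.9992 -0.0403  0.    ]
linear [ 0.82 13.49 -3.06] twist 0.04
linear [16.51 13.49 -3.06] twist 0.04
```

View pics/w19.png

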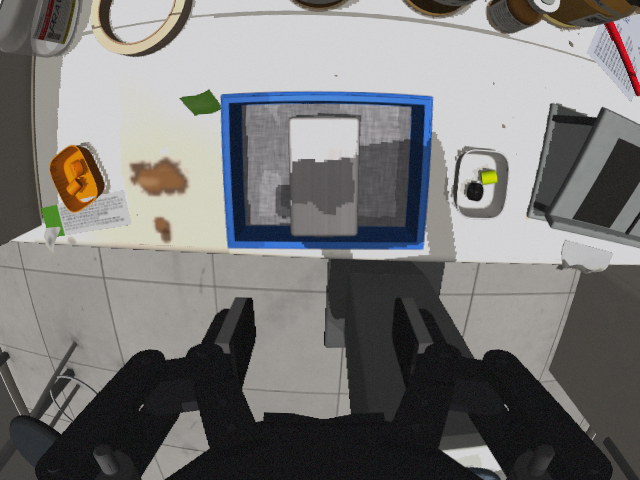

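```bash
python3 -m jog '{"linear":[[0,4,-1],[0,8,-2],[0,12,-3],[0,13.5,-3.05],[4,13.5,-3.05],[8,13.5,-3.05],[12,13.5,-3.05],[14.5,13.5,-3.05],[16,13.5,-3.05],[16.5,13.5,-3.05],[16.5,13.5,-3.05],[16.5,13.5,-3.05],[16.5,13.5,-3.05],[16.5,13.5,-3.05],[16.5,13.5,-3.05],[16.5,13.5,-3.05]],"twist":[0.04,0.04,0.04,0.04,0.04,0.04,0.04,0.04,0.04,0.04,0.04,0.04,0.04,0.04,0.04,0.04],"claw":[0.4,0.4,0.4,0.4,0.4,0.4,0.4,0.4,0.4,0.4,0.4,-1,-1,-1,-1,-1]}' 30
python3 - <<'E'
from h import *
stat()
s=manip.snapshot("wrist");cv2.imwrite("pics/w20.png",s["pixels"][:,:,::-1])
E
```

```text
t: 40.75
tcp_pos: [0.5003, 0.0722, 0.0042]
tool_rot: [0.708, -0.0, -0.706, 0.0]
force: [0.2, -0.0, 0.1]
finger_gap: 0.539
t 40.75 tcp [0.5003 0.0722 0.0042] gap 0.539 F [ 0.1752 -0.0197  0.1104] q [-0.08  0.76  1.88  0.    0.5   1.49]
axes x[ 0.002  -0.0001 -1.    ] y[-0.     -1.      0.0001] z[-1.     0.    -0.002]
```

View pics/w20.png

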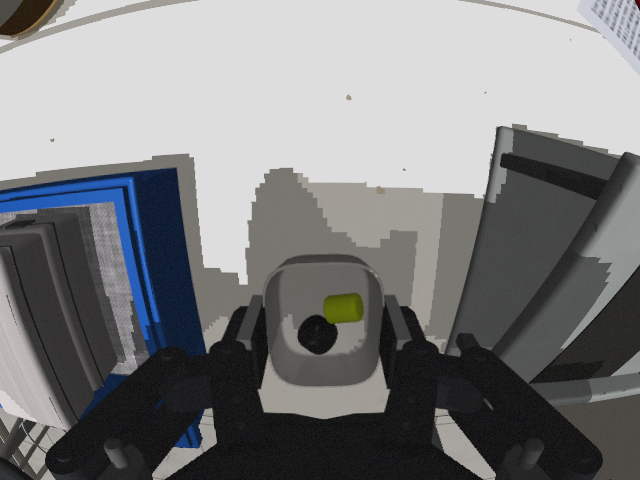

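```bash
python3 - <<'E'
from h import *
plan(.505,.2075,.15,2.3);plan(.505,.2075,.065,2.3)
E
python3 -m jog '{"linear":[[-4,0,0],[-8,0,0],[-12,0,0],[-14,-3,0],[-14,-7,-0.3],[-14,-11,-0.5],[-14,-13.5,-0.5],[-14,-13.5,-0.5],[-11,-13.5,-0.5],[-9,-13.5,-0.5],[-7.5,-13.5,-0.5],[-6.8,-13.5,-0.5],[-6.4,-13.5,-0.5],[-6.4,-13.5,-0.5],[-6.4,-13.5,-0.5]],"twist":[0,0,0,-0.04,-0.04,-0.04,-0.04,-0.04,-0.04,-0.04,-0.04,-0.04,-0.04,-0.04,-0.04],"claw":[-1,-1,-1,-1,-1,-1,-1,-1,-1,-1,-1,-1,-1,-1,-1]}' 30
python3 - <<'E'
from h import *
stat();fsamp(3)
s=manip.snapshot("wrist");cv2.imwrite("pics/w21.png",s["pixels"][:,:,::-1])
E
```

```text
linear [-14.59 -13.53  -0.48] twist -0.04
linear [ -6.09 -13.53  -0.48] twist -0.04
t: 42.05
tcp_pos: [0.5052, 0.2069, 0.0679]
tool_rot: [0.707, 0.014, -0.707, 0.014]
force: [-0.1, 0.2, -1.1]
finger_gap: 0.539
t 42.05 tcp [0.5052 0.2069 0.0679] gap 0.539 F [-0.1105  0.2057 -1.1277] q [ 0.18  0.67  1.76 -0.    0.71  1.72]
axes x[ 0.001   0.0001 -1.    ] y[ 0.0394 -0.9992 -0.0001] z[-0.9992 -0.0394 -0.001 ]
F [ -0.6197  -0.0087  -0.5575   0.0067  -0.0279  -0.0094 -41.7524  -9.4328] sd [0.6095 0.584  0.8265] t 42.2
```

View pics/w21.png

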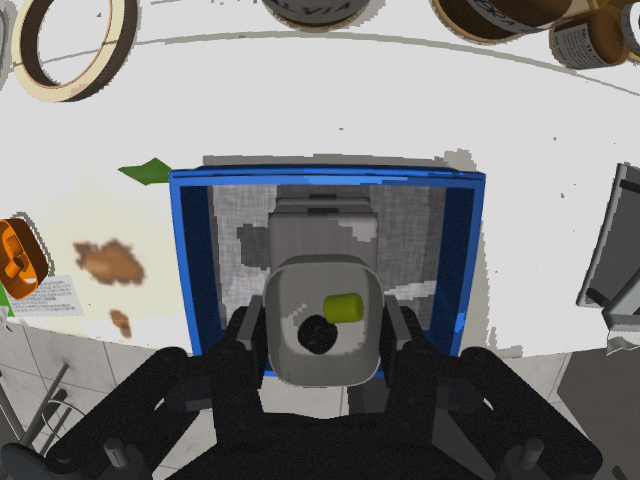

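```bash
python3 -m jog '{"linear":[[0.1,0,0],[0.2,0,0],[0.3,0,0],[0.3,0,0],[0.3,0,0]],"twist":[0,0,0,0,0],"claw":[-1,-1,-1,-1,-1]}' 30
python3 - <<'E'
from h import *
stat();fsamp(5)
E
```

```text
t: 42.67
tcp_pos: [0.5046, 0.2071, 0.0642]
tool_rot: [-0.707, -0.014, 0.707, -0.014]
force: [0.0, 0.1, -0.1]
finger_gap: 0.536
t 42.67 tcp [0.5046 0.2071 0.0642] gap 0.536 F [ 0.016   0.134  -0.1372] q [0.18 0.67 1.76 0.   0.7  1.72]
axes x[-0.0003 -0.     -1.    ] y[ 0.0398 -0.9992  0.    ] z[-0.9992 -0.0398  0.0003]
F [ -0.1      0.0737   0.3514  -0.0047  -0.0185   0.0212 -42.1735  -9.3484] sd [0.3611 0.5224 0.6677] t 42.92
```

```bash
python3 -m jog '{"linear":[[0.1,0,0],[0.1,0,0],[0.1,0,0]],"twist":[0,0,0],"claw":[-1,-1,-1]}' 30
python3 - <<'E'
from h import *
stat();fsamp(5)
E
```

```text
t: 43.17
tcp_pos: [0.5048, 0.2072, 0.0635]
tool_rot: [0.707, 0.014, -0.707, 0.014]
force: [0.1, -0.4, 2.8]
finger_gap: 0.537
t 43.17 tcp [0.5048 0.2072 0.0635] gap 0.537 F [ 0.0673 -0.3914  2.785 ] q [0.18 0.68 1.76 0.   0.7  1.72]
axes x[ 0.0004  0.0001 -1.    ] y[ 0.0398 -0.9992 -0.0001] z[-0.9992 -0.0398 -0.0004]
F [ -0.1226  -0.3004   2.4674   0.001    0.0148  -0.0176 -40.7803  -9.0281] sd [0.315  0.489  0.5879] t 43.42
```

```bash
python3 -m jog '{"linear":[[0,0,0],[0,0,0],[0,0,0],[0,0,0],[-2,0,0],[-5,0,0],[-9,0,0],[-11,0,2],[-11,0,4.5],[-11,0,4.5],[-11,0,4.5],[-11,0,4.5]],"twist":[0,0,0,0,0,0,0,0,0,0,0,0],"claw":[0.2,0.3,0.4,0.4,0.4,0.4,0.4,0.4,0.4,0.4,0.4,0.4]}' 30
python3 - <<'E'
from h import *
stat()
s=manip.snapshot("wrist");cv2.imwrite("pics/w22.png",s["pixels"][:,:,::-1])
import pickle;pickle.dump(s,open("w22.pkl","wb"))
s=manip.snapshot("side");cv2.imwrite("pics/s22.png",cv2.resize(s["pixels"][190:400,240:440,::-1],(571,600)))
E
```

```text
t: 44.42
tcp_pos: [0.4602, 0.2054, 0.1733]
tool_rot: [0.707, 0.014, -0.707, 0.014]
force: [0.9, -0.3, -0.1]
finger_gap: 0.7
t 44.42 tcp [0.4602 0.2054 0.1733] gap 0.700 F [ 0.8562 -0.2998 -0.0892] q [ 0.2   0.45  1.79 -0.    0.9   1.73]
axes x[ 0.0009  0.0001 -1.    ] y[ 0.0399 -0.9992 -0.0001] z[-0.9992 -0.0399 -0.0009]
```

View pics/w22.png

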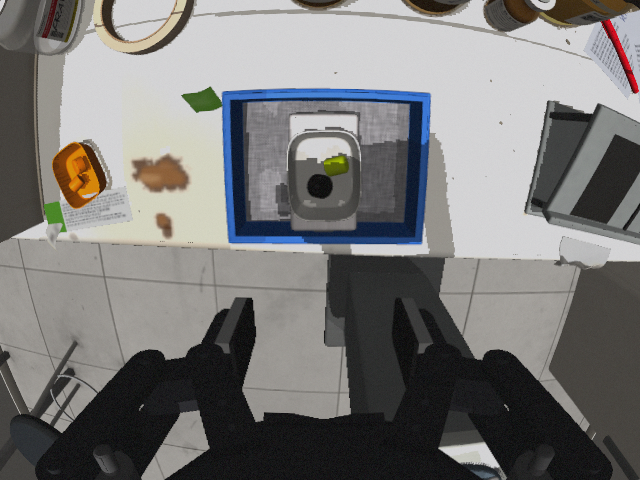

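View pics/s22.png

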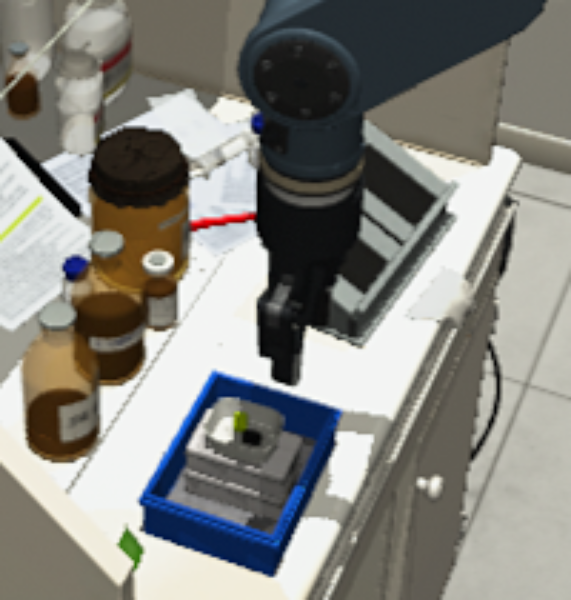

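```bash
python3 -c "
from station import manip
print(manip.sign_off())"
```

```text
the job is handed in; nothing more can be done
None
```

The job was handed in at about 44 s of the 72 s. No verdict was reported.

**What I did:**
1. I took the dish out of the box and set it on the bench between the box and the rack.
2. I lifted each tin and weighed it on the rack.
3. I levelled each tin on the free bench left of the box.
4. I stacked the right-hand tin on the box floor, then the left-hand tin on it, then the dish on top.

**Which tin is heavier:** I could not tell them apart. Each reads about 1.95 N (roughly 200 g). An early, short reading disagreed: force made the left tin about 0.3 N heavier, and joint torque made the right tin about 0.2–0.3 N heavier. After longer settled readings, force and torque agreed to within about 10 g. That is inside the 40 g tolerance, so either order should be right.

**Last checks:**
- **Stack:** The wrist and side pictures show both tins flat and squarely stacked near the box centre, with the dish upright on top.
- **Tin offset:** The tins were set down with their centres about 1 to 2 mm apart in plan. I worked this out from the pictures before each placing and did not measure it again on the finished stack.
- **Contact forces:** I saw about 2 N setting the first tin down, up to 7 N on the second, and about 3 N on the dish.
- **Gripper:** It is open and about 11 cm clear of everything.
- **Bystanders:** They look unmoved by eye. I did not measure their positions afterwards.

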